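# Set up and load the cassette feeder

## Robot

A 6-joint arm with a two-finger parallel gripper is mounted at the origin on the work surface. World frame = base frame: x ahead of the robot, y to its left, z up, the work surface at z = 0. Lengths are in m, angles in rad, forces in N, time in s.
With the tool pointing down it reaches from about 0.3 to 0.875 m from the base axis. Payload 6.4 kg.
Tool frame: the origin (TCP) lies midway between the tips of the shut fingers; the grasp point (between the pads) lies 19 mm behind it (ctrl.grip_depth is the distance from the TCP to the grasp point, in m); z points along the fingers, y is the direction in which the jaws open and shut (so a half turn about z gives the same grasp; the last joint's range is limited). The gripper opens to 85 mm and grips with 20 to 120 N. Pads are 22 mm wide; open, the fingers measure 114 mm over their backs; the gripper's body (76 mm by 85 mm) begins 54 mm behind the grasp point. The pads swing forward as they close: fully open they stand 13 mm farther back than shut.
Start: joints at [-1.404, 0.181, 1.607, -0, 1.354, -0.206], TCP at [0.209, -0.536, 0.231] pointing down, gripper open.
Joint ranges: [-2.99, 2.99], [-0.89, 2.07], [0.3, 2.58], [-1.14, 4.28], [0, 2.63], [-3.12, 3.12]. Speed limits (rad/s): [2.57, 2.57, 3.01, 3.14, 3.14, 3.14].

## Interface

Orientations are given as a unit quaternion [x, y, z, w].
In Python, from station import ctrl gives the robot as it stands.
- The arm moves only by the tool carry_out, never from a script. Its argument "targets" is a list that holds one entry, the list of rows, each a list of 4 numbers: the shift along the tool's x, y, z in mm, then the turn about the tool's z in degrees. A call has 1 to 8 rows; each row shifts and turns the pose as measured when the row begins, along the tool's axes as they then stand; what a row does not reach is not made up. A row lasts 1/8 s, in which the tool goes at most 62.5 mm and 10.7 degrees, less where a joint would pass 70% of its speed; a pose out of reach is approached as far as the arm can. A call with a gripper value outside its range is refused whole. "claw" is the finger opening in mm, from 0 to 85.4, set as the call begins (left out, the last holds). The fingers move at their own pace and stop on an object; the grip force is fixed at half the most. Time passes only in rows, so rows that do not move let the fingers close. It gives the time, the measured TCP pose, the force and the opening at its end, in the units of the state.
- ctrl.state(): the state, without advancing time (a new reading comes with each control period).
- ctrl.get_image(name): name is "scene" or "top" or "wrist"; returns a dict with "img" (480x640x3 uint8, red, green, blue), "fx", "fy", "cx", "cy" (pixels), "k1" (the pictures are not rectified: a ray, as slopes to the right and down, at radius r is drawn at 1 + k1 r^2 times it, then the intrinsics apply), "camera_from_world" (4x4, takes a point from world to camera coordinates); the wrist camera has in their place "mount" (4x4, takes a point from camera to tool coordinates, whose origin is the TCP and whose axes are the flange's). Camera axes: x right, y down, z forward; pixel columns grow to the right and rows downward; lengths in m; the calibration is good to about 2 mm. A picture is of the moment at which its call begins: read the wrist's pose just before it. There is no depth.
- ctrl.hand_in(): hands the job in, once; it reports no verdict.
The state is a dict: "clock": time; "joint_pos": joint angles; "qd": joint speeds; "joint_torque": joint torques, N m; "eef_pos": TCP position; "orientation": TCP orientation; "wrist_force": force on the tool from outside, world axes, zero at the start; "torque": the same for the moment, N m; "finger_gap": opening from 0.0 (shut) to 1.0 (fully open).
Only numpy, scipy, OpenCV 4.12 (cv2) and the standard library are available. Lean on these libraries where they do the work, as an engineer would, in place of code of your own. Each camera call takes 0.05 s, during which the arm holds its last target. There are 200 camera calls.

## Task

Set the cassette feeder's height stop: put the setting block under the stop screw's tip, let go of it, and with the driver screw the stop down until its tip just drags on the block. Then lay the block back on the clear part of the blue mat and stand the driver back in its stand, pull the sprung pusher back and park its red handle in the holding notch so that it stays there, and load every slide cassette that is out on the bench flat and square into the lane between the orange line and the pusher. Leave the stop as you set it and do not disturb the other things on the bench.

Things in the scene. Friction and masses are not known exactly. Their poses are not given: they have to be found in the camera images.
- feeder: Cassette feeder: fixed white plate, feeder x -95..95, y -150..205, 12 mm thick; origin on the bench, z up. Its top is the lane floor. The lane runs along feeder y from an orange line at y = -56 to the pusher, between aluminium rails 8 mm high with inner faces at x = -54 and 54. The height stop stands at the -y end, where there are no rails.
- stop_floor (a point): Point on the lane floor right under the stop screw's axis (feeder x 0, y -105, z 12 mm). The stop's column stands behind it (feeder x 64..90) and carries a beam forward over it (x -10..86, y -121..-89, z 98..116 mm). Open to the front (-x): slide the block in lengthwise along x from there.
- stop_tip: White nylon tip, 16 mm wide, round end, under the beam on the screw's axis; origin at its lowest point. Sprung: gives upward 3 N per mm, at most 5 mm. Unloaded it is 66 mm above the lane floor at stop_screw = 0 and sinks 1.273 mm per rad. Just dragging on the 60 mm block means pressing on it with 0.3 to 10 N: unloaded it then stands 0.1 to 3 mm lower than the block's top.
- stop_screw (a joint): Angle of the stop screw, rad, 0 to 8; grows as the screw is turned clockwise seen from above, which lowers it and its tip (8 mm a turn). It stays where it is left (needs about 0.06 N m to turn). Starts at 0 to 2.4.
- stop_head (a point): Centre of the top of the screw's brass head, 151 mm above the feeder's origin at stop_screw = 0, sinking with the screw. The head is a 14 mm square 18 mm tall, tapering over the next 5 mm to a flat 9 mm square (this point is its middle). At stop_screw = 0 its flats face feeder x and y; they turn with the screw.
- driver: Socket driver, loose, 125 mm tall, 160 g, standing socket-down in its stand. Origin at the centre of its bottom, z up. Orange round handle 30 mm across, 45 to 125 mm above the origin. Square hole 17.4 mm wide, 24 mm deep, flats facing driver x and y; socket 28.8 mm square outside. Seated over the screw head (origin 24 mm below stop_head) it stands there by itself when let go.
- stand_in (a point): Centre of the inner floor of the driver's stand: a grey square cup fixed on the mat, 46 mm square inside, 5 mm walls, rim 31 mm above this point. The driver's origin stands on this floor.
- mat: Blue tool mat, 190 (x) x 170 (y) x 4 mm, fixed; origin on the bench under its centre. The stand is on it at mat y = -48; the setting block belongs on the clear half on the +y side (starts at y = 40, lying along x).
- setting_block: Aluminium setting block, 140 (x) x 32 (y) x 60 (z) mm, 450 g, loose, with a dark band round it. Origin at the centre of its underside; long axis x.
- pusher (a joint): Travel of the sprung pusher along the lane, m: 0 at rest, 0.068 pulled fully back (towards feeder +y). The spring pulls it back to 0 with 5 to 9 N. The pusher's front face is at feeder y = 70 mm at 0, and moves with it.
- latch (a joint): Sideways slide of the red handle on the pusher, m, 0 to 0.018 towards feeder +x; stays where put (about 1 N). Its black tongue points to +x. With the pusher pulled beyond 0.060 and the latch then pushed beyond 0.010 the tongue is behind the yellow catch (feeder x 48..80, y 142..162, up to z 62 mm), and the pusher stays at about 0.058 when let go. Short of that the catch blocks the tongue.
- handle_top (a point): Centre of the top of the red handle: an upright post 18 x 18 mm, top 104 mm above the feeder's origin, free over its upper 45 mm. At both joints 0 it is at feeder x = 0, y = 110; it moves +y with pusher and +x with latch.
- cassette1: Slide cassette, 120 g, loose (may be absent): white box 100 (x) x 40 (y) x 26 mm high with a coloured grip tab standing on the middle of its top, 24 (x) x 36 (y) x 30 mm high, so 56 mm in all. Origin at the centre of its underside. In the lane it lies flat with its 100 mm length across the lane (along feeder x, either way round); four fit side by side at a 44 mm pitch once the pusher is parked.
- cassette2: Slide cassette, 120 g, loose (may be absent): white box 100 (x) x 40 (y) x 26 mm high with a coloured grip tab standing on the middle of its top, 24 (x) x 36 (y) x 30 mm high, so 56 mm in all. Origin at the centre of its underside. In the lane it lies flat with its 100 mm length across the lane (along feeder x, either way round); four fit side by side at a 44 mm pitch once the pusher is parked.
- cassette3: Slide cassette, 120 g, loose (may be absent): white box 100 (x) x 40 (y) x 26 mm high with a coloured grip tab standing on the middle of its top, 24 (x) x 36 (y) x 30 mm high, so 56 mm in all. Origin at the centre of its underside. In the lane it lies flat with its 100 mm length across the lane (along feeder x, either way round); four fit side by side at a 44 mm pitch once the pusher is parked.
- cassette4: Slide cassette, 120 g, loose (may be absent): white box 100 (x) x 40 (y) x 26 mm high with a coloured grip tab standing on the middle of its top, 24 (x) x 36 (y) x 30 mm high, so 56 mm in all. Origin at the centre of its underside. In the lane it lies flat with its 100 mm length across the lane (along feeder x, either way round); four fit side by side at a 44 mm pitch once the pusher is parked.
- tip_box: Black and clear pipette tip box, 102 x 47 x 52 mm, standing among the cassettes; not part of the job. Origin at the centre of its underside.
- wash_bottle: White wash bottle, 190 mm tall, bystander. Origin at the centre of its underside.
- reagent_jar: Glass jar, 120 mm tall, bystander. Origin at the centre of its underside.
- amber_bottle: Amber bottle, 160 mm tall, bystander. Origin at the centre of its underside.
- beaker: Glass beaker, 100 mm tall, bystander. Origin at the centre of its underside.
- timer: Bench timer, 60 x 80 x 24 mm, bystander. Origin at the centre of its underside.
Things that resemble listed ones, but are neither listed nor needed, are in the scene too. Leave any pink look-alike of the setting_block alone.

How it is judged:
On the way, in this order (a step that is already met when the one before it is completed fails the run):
1. The setting block stands flat on the feeder's plate with the stop's tip over its top, let go (x of stop_tip in the frame of setting_block between -0.066 and 0.066 m and y of stop_tip in the frame of setting_block between -0.014 and 0.014 m and z of setting_block in the frame of feeder between 0.009 and 0.016 m and angle between setting_block's own z axis and vertical below 0.05 rad and contact force between the fingers and setting_block below 0.05 N), for 0.3 s.
2. With the driver on its head, the stop is screwed down until its tip bears lightly (0.3 to 10 N) on the block beneath it (all of step 1 and contact force between stop_tip and setting_block between 0.3 and 10 N and horizontal distance between driver and stop_head below 0.012 m and distance between driver and stop_head below 0.034 m), for 0.3 s.
At the end, for the whole second after the job is handed in: Unloaded stop tip 56.5 to 60.2 mm over the lane floor; block upright on the mat's clear half; driver standing in its stand; pusher held back by the catch (over 54 mm), handle in the notch; every cassette flat in the lane, square within 0.2 rad, centre at feeder y -42 to 115 mm; all at rest (z of stop_tip in the frame of feeder between 0.0685 and 0.0722 m and x of setting_block in the frame of mat between -0.06 and 0.06 m and y of setting_block in the frame of mat between -0.02 and 0.075 m and z of setting_block in the frame of mat between 0.001 and 0.008 m and angle between setting_block's own z axis and vertical below 0.1 rad and horizontal distance between driver and stand_in below 0.02 m and z of driver in the frame of stand_in below 0.008 m and angle between driver's own z axis and vertical below 0.35 rad and value of joint pusher above 0.054 m and value of joint latch above 0.007 m and x of cassette1 in the frame of feeder between -0.012 and 0.012 m and y of cassette1 in the frame of feeder between -0.042 and 0.115 m and z of cassette1 in the frame of feeder between 0.008 and 0.017 m and angle between each of cassette1, cassette2, cassette3, cassette4's own z axis and vertical below 0.08 rad and angle between the x axis of each of cassette1, cassette2, cassette3, cassette4 and the x axis of feeder, either way round below 0.2 rad and linear speed of each of cassette1, cassette2, cassette3, cassette4 below 0.02 m/s and x of cassette2 in the frame of feeder between -0.012 and 0.012 m and y of cassette2 in the frame of feeder between -0.042 and 0.115 m and z of cassette2 in the frame of feeder between 0.008 and 0.017 m and x of cassette3 in the frame of feeder between -0.012 and 0.012 m and y of cassette3 in the frame of feeder between -0.042 and 0.115 m and z of cassette3 in the frame of feeder between 0.008 and 0.017 m and x of cassette4 in the frame of feeder between -0.012 and 0.012 m and y of cassette4 in the frame of feeder between -0.042 and 0.115 m and z of cassette4 in the frame of feeder between 0.008 and 0.017 m); the robot touches nothing.
It fails at once if a bystander is shoved or knocked over (distance of tip_box from where it was at the start of the episode above 0.07 m or distance of any of wash_bottle, reagent_jar, amber_bottle, beaker, timer from where it was at the start of the episode above 0.04 m or angle between any of tip_box, wash_bottle, reagent_jar, amber_bottle, beaker, timer's own z axis and vertical above 0.6 rad).
Of cassette1, cassette2, cassette3, cassette4 only 2 to 4 are there at a start; the rules pass over those that are not, and their reading is None.
At some moment in a run one of cassette1, cassette2, cassette3, cassette4 may be knocked a few centimetres aside while the robot is not near it.
It also fails if it takes over 210 s, if anything falls off the work surface, if the arm or the gripper's body presses on something with over 40 N, if the wrist force passes 120 N, or if a joint passes its speed limit or range.

## Working session

There is one attempt and no reset: what is moved stays moved. The work goes in short steps, Python scripts to look and compute and a tool call to move; the robot and the scene stay as the last step left them, time stands still between calls to the robot, and variables do not carry over. Pictures are saved under pics/ and viewed, about 12 in all and at most 16, crops included, and the job is handed in when it is done.

Besides the shell and the picture viewer there is one more tool, called after ">>>" as name(argument=value, ...), one argument or row to a line, values as JSON. carry_out: Moves the arm, as the interface text tells. Its arguments: {"type":"object","properties":{"targets":{"type":"array","items":{"type":"array","items":{"type":"array","items":{"type":"number"}}}},"claw":{"type":"number"}},"required":["targets"]}

```bash
ls; mkdir -p pics; python3 - <<'E'
from station import ctrl
import cv2
print(ctrl.state())
for n in ("scene","top"):
    d=ctrl.get_image(n); cv2.imwrite(f"pics/{n}0.png",d["img"][:,:,::-1]); print({k:v for k,v in d.items() if k!="img"})
E
```

```text
pics
{'clock': 0.0, 'joint_pos': array([-1.40429060e+00,  1.81549961e-01,  1.60800292e+00, -1.36636712e-05,
        1.35378639e+00, -2.06312874e-01]), 'qd': array([-0.00026031,  0.00014798,  0.0005243 ,  0.00021999,  0.00049399,
        0.00136559]), 'joint_torque': array([-3.57922709e-04, -4.44878340e+01, -3.51336980e+01, -3.16491769e-04,
        9.06698930e-03,  4.28257323e-06]), 'eef_pos': array([ 0.20935174, -0.53494642,  0.23038159]), 'orientation': array([ 9.82675390e-01,  1.85332982e-01,  1.07118575e-05, -8.73270058e-04]), 'wrist_force': array([ 0.2727757 , -0.32013169,  0.77510164]), 'torque': array([ 0.00638574, -0.0583139 ,  0.01409599]), 'finger_gap': 0.995481921735622}
{'fx': 444.27670757107944, 'fy': 444.27670757107944, 'cx': 313.2734405408913, 'cy': 232.39958865009075, 'k1': -0.027332601160325976, 'camera_from_world': array([[ 0.73633955,  0.67659852, -0.00430119, -0.39412785],
       [ 0.52408324, -0.57435541, -0.62885024, -0.19012633],
       [-0.42794955,  0.46079312, -0.77751455,  1.28927294],
       [ 0.        ,  0.        ,  0.        ,  1.        ]])}
{'fx': 490.63044685316896, 'fy': 490.63044685316896, 'cx': 315.74076426373387, 'cy': 245.98147718346615, 'k1': -0.014968267065333798, 'camera_from_world': array([[ 0.01744544, -0.99968803, -0.01787439,  0.03477117],
       [-0.9961341 , -0.01583848, -0.08640598,  0.5228905 ],
       [ 0.08609592,  0.01931268, -0.99609965,  1.36403064],
       [ 0.        ,  0.        ,  0.        ,  1.        ]])}
```

View pics/scene0.png

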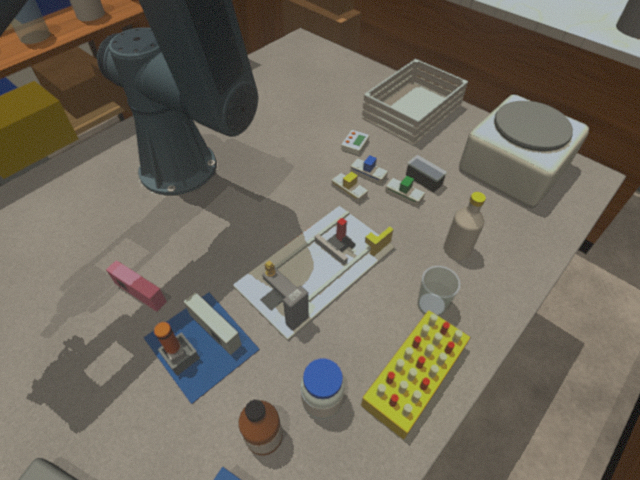

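View pics/top0.png

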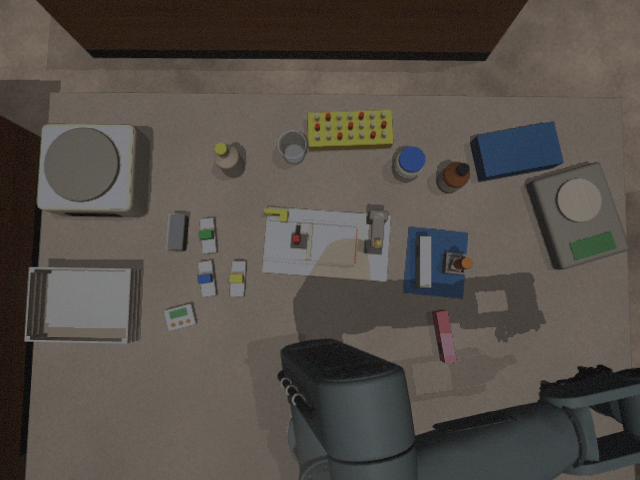

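The two views show three cassettes: green tab at top (207,235), blue (206,278) and yellow (237,279). The tip box is at (177,231). The feeder is at (327,244), with the stop at (377,243) and the pusher handle at (297,235). On the mat are the white/grey block at (425,262) and the driver at (460,263). The pink look-alike at (444,335) is to be left alone.

```bash
cat > h.py <<'E'
import numpy as np, cv2
from scipy.spatial.transform import Rotation as R
from station import ctrl
def cam(name, save=None):
    s=ctrl.state(); d=ctrl.get_image(name)
    if name=="wrist":
        T=np.eye(4); T[:3,:3]=R.from_quat(s["orientation"]).as_matrix(); T[:3,3]=s["eef_pos"]
        d["W"]=T@d["mount"]
    else: d["W"]=np.linalg.inv(d["camera_from_world"])
    d["K"]=np.array([[d["fx"],0,d["cx"]],[0,d["fy"],d["cy"]],[0,0,1.]]); d["D"]=np.array([d["k1"],0,0,0.])
    if save:
        cv2.imwrite(f"pics/{save}.png",d["img"][:,:,::-1]); np.savez(f"pics/{save}.npz",**d)
    return d
def load(n): return dict(np.load(f"pics/{n}.npz"))
def px2w(d,uv,z):
    uv=np.array(uv,float).reshape(-1,1,2); r=cv2.undistortPoints(uv,d["K"],d["D"]).reshape(-1,2)
    r=np.c_[r,np.ones(len(r))]@d["W"][:3,:3].T; o=d["W"][:3,3]
    return o+r*((np.asarray(z)-o[2])/r[:,2])[:,None]
def w2px(d,p):
    C=np.linalg.inv(d["W"]); p=np.atleast_2d(p).astype(float)
    return cv2.projectPoints(p,cv2.Rodrigues(C[:3,:3])[0],C[:3,3],d["K"],d["D"])[0].reshape(-1,2)
def st():
    s=ctrl.state(); x=R.from_quat(s["orientation"]).as_matrix()[:,0]
    print("t%.2f pos"%s["clock"],(s["eef_pos"]*1e3).round(1),"yaw%.1f"%np.degrees(np.arctan2(x[1],x[0])),"F",s["wrist_force"].round(1),"q1,q6",np.degrees(s["joint_pos"][[0,5]]).round(0),"gap%.1f"%(85.4*s["finger_gap"])); return s
def go(goal,yaw=None):
    "tool-frame shift (mm) and turn (deg) to a goal TCP (m), world yaw of tool x (deg)"
    s=ctrl.state(); M=R.from_quat(s["orientation"]).as_matrix(); d=M.T@(np.array(goal)-s["eef_pos"])*1e3
    y=np.degrees(np.arctan2(M[1,0],M[0,0])); print("shift",d.round(1),"turn",None if yaw is None else round((y-yaw+180)%360-180,1))
E
python3 - <<'E'
from h import *
d=cam("top","top1")
im=d["img"]
q=dict(block=((425,262),.064),driver=((466,263),.13),plateTL=((266,209),.012),plateTR=((390,212),.012),plateBR=((388,281),.012),plateBL=((262,273),.012),handle=((296,229),.104),yel=((237,279),.056),blu=((206,278),.056),grn=((207,234),.056),tipbox=((177,231),.052),timer=((180,317),.024),mat1=((407,227),.004),mat2=((468,233),.004),mat3=((464,298),.004),mat4=((404,292),.004))
for k,(uv,z) in q.items(): print(k,(px2w(d,uv,z)[0]*1e3).round(0))
c=np.hstack([cv2.resize(im[195:335,155:315],(400,350),interpolation=2),cv2.resize(im[195:335,325:485],(400,350),interpolation=2)])
cv2.imwrite("pics/c1.png",c[:,:,::-1])
E
```

```text
block [ 480. -256.   64.]
driver [ 475. -348.  130.]
plateTL [628. 189.  12.]
plateTR [ 624. -167.   12.]
plateBR [ 427. -162.   12.]
plateBL [444. 195.  12.]
handle [560.  95. 104.]
yel [425. 258.  56.]
blu [426. 344.  56.]
grn [548. 346.  56.]
tipbox [556. 431.  52.]
timer [316. 421.  24.]
mat1 [ 583. -217.    4.]
mat2 [ 568. -391.    4.]
mat3 [ 383. -378.    4.]
mat4 [ 397. -209.    4.]
```

View pics/c1.png

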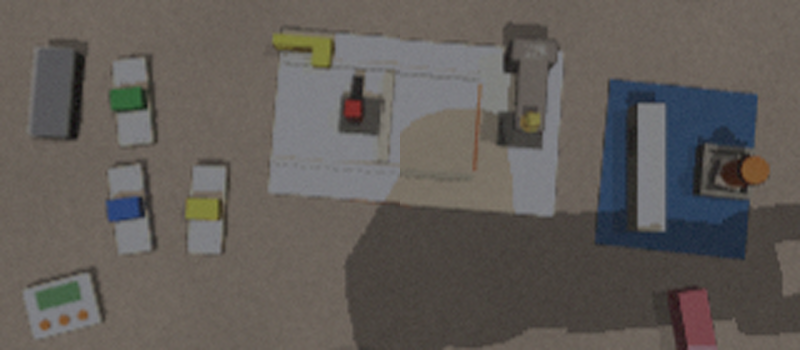

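The crop confirms the block: white top and long along world x, on the mat's clear half at about (480,-256). The pink one at (690,320 in the crop) lies off the mat. The driver is in the stand at the right, and the feeder's yaw is about -4°. I'll move over the mat for a closer wrist view.

>>> carry_out(
  targets=[
    [[0, 0, -25, 8.5], [0, 0, -25, 8.5], [0, 0, -20, 8.4], [40, -45, 0, 0], [40, -45, 0, 0], [40, -45, 0, 0], [40, -45, 0, 0], [40, -45, 0, 0]],
  ],
  claw=85,
)

```text
clock: 1.15
eef_pos: [0.4307, -0.3247, 0.3006]
orientation: [0.999, -0.048, -0.001, -0.003]
wrist_force: [0.2, -1.3, -0.0]
finger_gap: 0.996
```

>>> carry_out(
  targets=[
    [[33, -45, 0, 0], [0, 0, 0, 0]],
  ],
)

```text
clock: 1.4
eef_pos: [0.471, -0.278, 0.3004]
orientation: [0.999, -0.045, -0.001, -0.003]
wrist_force: [-1.1, -0.3, -0.2]
finger_gap: 0.996
```

```bash
python3 - <<'E'
from h import *
st(); d=cam("wrist","w1"); print(d["W"].round(3),d["fx"],d["k1"])
E
```

```text
t1.40 pos [ 471.  -278.   300.4] yaw-5.1 F [-1.1 -0.3 -0.2] q1,q6 [-43.  52.] gap85.0
[[-0.088 -0.954 -0.285  0.543]
 [-0.996  0.082  0.031 -0.287]
 [-0.006  0.287 -0.958  0.443]
 [ 0.     0.     0.     1.   ]] 330.78560778264875 -0.037523358483195705
```

View pics/w1.png

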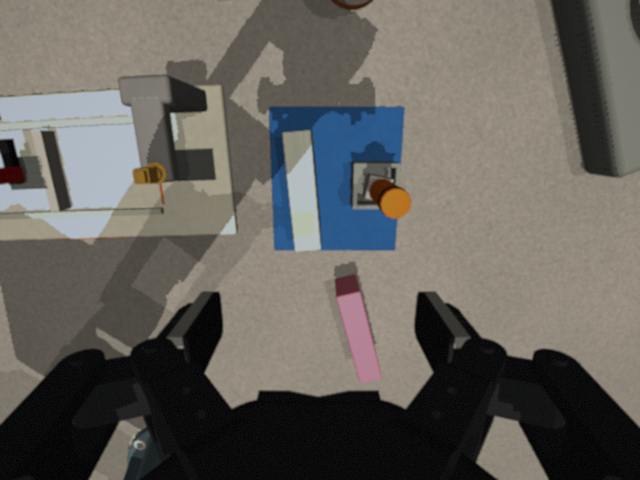

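Wrist view: block top corners (284,131), (310,130), (320,249), (293,250); driver top (395,201); cup (352..397,163..208); mat corners (270,107), (403,107), (396,250), (274,250); plate's right edge (222,85)–(236,234); brass head about (150,174).

```bash
python3 - <<'E'
from h import *
d=load("w1")
def pr(n,uv,z):
    p=px2w(d,uv,z)*1e3; print(n,p[:,:2].round(0).tolist(),"mean",p.mean(0).round(1)[:2]); return p
b=pr("block",[(284,131),(310,130),(320,249),(293,250)],.064)
v=(b[0]+b[1]-b[2]-b[3])/2; print(np.linalg.norm(v),np.degrees(np.arctan2(v[1],v[0])))
m=pr("mat",[(270,107),(403,107),(396,250),(274,250)],.004); v=(m[0]+m[1]-m[2]-m[3])/2; print(np.linalg.norm(v),np.degrees(np.arctan2(v[1],v[0])))
pr("driver",[(395,201)],.133); pr("cup",[(352,163),(397,164),(397,209),(352,209)],.04)
f=pr("plate",[(222,85),(236,234)],.012); v=f[0]-f[1]; print(np.linalg.norm(v),np.degrees(np.arctan2(v[1],v[0])))
pr("head",[(150,173)],.149)
t=load("top1")
f=px2w(t,[(267,206.2),(391,215),(386.2,281),(263,271.8)],.012)*1e3; print(f.round(0),f.mean(0)); v=f[0]+f[3]-f[1]-f[2]; print(np.linalg.norm(v)/2,np.degrees(np.arctan2(-v[0],v[1])))
E
```

```text
block [[554.0, -247.0], [552.0, -276.0], [414.0, -275.0], [416.0, -242.0]] mean [ 484.  -259.9]
138.1619599838941 -1.2668955613893682
mat [[586.0, -227.0], [571.0, -392.0], [383.0, -379.0], [398.0, -208.0]] mean [ 484.5 -301.7]
188.73264097292025 -4.8074180287472945
driver [[480.0, -352.0]] mean [ 479.5 -352. ]
cup [[511.0, -322.0], [505.0, -375.0], [450.0, -374.0], [455.0, -318.0]] mean [ 480.2 -347.2]
plate [[615.0, -173.0], [428.0, -161.0]] mean [ 521.6 -166.9]
188.12448318152707 -3.6835000552378347
head [[527.0, -133.0]] mean [ 527.2 -132.6]
[[ 636.  186.   12.]
 [ 615. -170.   12.]
 [ 427. -157.   12.]
 [ 447.  192.   12.]] [531.35609433  12.79436429  12.        ]
353.17285544132886 -3.277387665861696
```

>>> carry_out(
  targets=[
    [[0, 0, 50, -3.8], [-32, -18, 45, 0], [0, 0, 50, 0], [0, 0, 40, 0], [0, 0, 0, 0]],
  ],
  claw=62,
)

```text
clock: 2.08
eef_pos: [0.4334, -0.2651, 0.1111]
orientation: [1.0, -0.015, -0.001, -0.002]
wrist_force: [0.2, -0.1, -0.4]
finger_gap: 0.727
```

```bash
python3 - <<'E'
from h import *
st(); go([.439,-.259,.022],-1.3)
E
```

```text
t2.08 pos [ 433.4 -265.1  111.1] yaw-1.7 F [ 0.2 -0.1 -0.4] q1,q6 [-45.  47.] gap62.1
shift [ 5.6 -6.  89.1] turn -0.4
```

>>> carry_out(
  targets=[
    [[3, -6, 30, 0], [2, 0, 30, 0], [1, 0, 22, 0], [0, 0, 7, 0], [0, 0, 0, 0]],
  ],
)

```text
clock: 2.7
eef_pos: [0.4433, -0.2689, 0.0294]
orientation: [1.0, -0.017, 0.004, 0.004]
wrist_force: [-0.4, -0.4, 1.5]
finger_gap: 0.725
```

>>> carry_out(
  targets=[
    [[0, 0, 0, 0], [0, 0, 0, 0], [0, 0, 0, 0], [0, 0, 0, 0], [0, 0, 0, 0], [0, 0, 0, 0]],
  ],
  claw=20,
)

```text
clock: 3.45
eef_pos: [0.444, -0.2697, 0.0319]
orientation: [1.0, -0.017, 0.005, 0.005]
wrist_force: [0.4, 0.3, -2.4]
finger_gap: 0.379
```

```bash
python3 - <<'E'
from h import *
st()
E
```

```text
t3.45 pos [ 444.  -269.7   31.9] yaw-2.0 F [ 0.4  0.3 -2.4] q1,q6 [-44.  48.] gap32.4
```

Gripped, with a gap of 32.4. Now I'll lift and go to the front of the stop, with a look at it on the way.

>>> carry_out(
  targets=[
    [[0, 0, -50, 0], [0, 0, -50, 0], [0, 0, -60, 1.6], [-12, -38, -50, 0], [-12, -38, 0, 0], [-12, -38, 0, 0], [-14, -38, 0, 0], [0, 0, 0, 0]],
  ],
)

```text
clock: 4.45
eef_pos: [0.3997, -0.1095, 0.2441]
orientation: [0.999, -0.033, 0.004, 0.003]
wrist_force: [-0.2, 0.0, -3.4]
finger_gap: 0.366
```

```bash
python3 - <<'E'
from h import *
st(); d=cam("wrist","w2"); 
E
```

```text
t4.45 pos [ 399.7 -109.5  244.1] yaw-3.7 F [-0.2  0.  -3.4] q1,q6 [-32.  62.] gap31.3
```

View pics/w2.png

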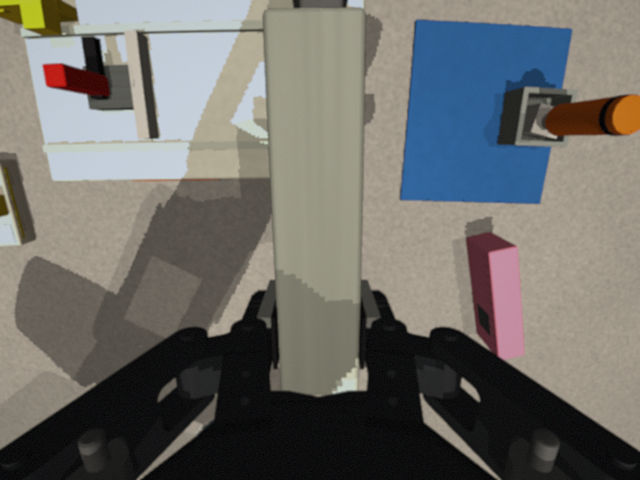

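The held block hides the stop. Its front edge is (264,12)–(364,10), and the plate's front-left corner is about (51,180) with the front edge running to (270,178). I'll fix the stop by crossing the head in the scene, top and w1 views.

```bash
python3 - <<'E'
from h import *
t=load("top1"); w=load("w1"); d=load("w2"); s=cam("scene","s1")
fr=px2w(d,[(264,12),(364,10)],.276)*1e3; print("block front",fr.round(1))
print("plate FL",px2w(d,[(51,180),(270,178)],.012)*1e3)
def hue(dd,box):
    x0,y0,x1,y1=box; im=dd["img"][y0:y1,x0:x1]; h=cv2.cvtColor(im,cv2.COLOR_RGB2HSV)
    m=((h[...,0]>12)&(h[...,0]<32)&(h[...,1]>130)&(h[...,2]>80)).astype(np.uint8)
    n,l,st_,c=cv2.connectedComponentsWithStats(m); i=1+np.argmax(st_[1:,4]); print(st_[i],c[i]+[x0,y0]); return c[i]+[x0,y0]
for dd,b in ((t,(362,225,392,260)),(w,(125,155,175,195))):
    c=hue(dd,b); print((px2w(dd,[c],.143)*1e3).round(1))
sc=s["img"][235:345,215:335]; a=cv2.resize(sc,None,fx=4,fy=4,interpolation=2)
b=cv2.resize(w["img"][150:200,120:200],None,fx=5,fy=5,interpolation=2); b=cv2.copyMakeBorder(b,0,a.shape[0]-b.shape[0],0,0,0)
cv2.imwrite("pics/c2.png",np.hstack([a[:,:400],b])[:,:,::-1])
E
```

```text
block front [[ 509.3 -101.3  276. ]
 [ 508.  -131.1  276. ]]
plate FL [[449.7364341  193.09285682  12.        ]
 [434.09375276 -59.75769185  12.        ]]
[12 18  1  1  1] [374. 243.]
[[ 522.  -108.9  143. ]]
[  9   8  32  22 399] [149.6641604  173.50877193]
[[ 526.4 -129.1  143. ]]
```

View pics/c2.png

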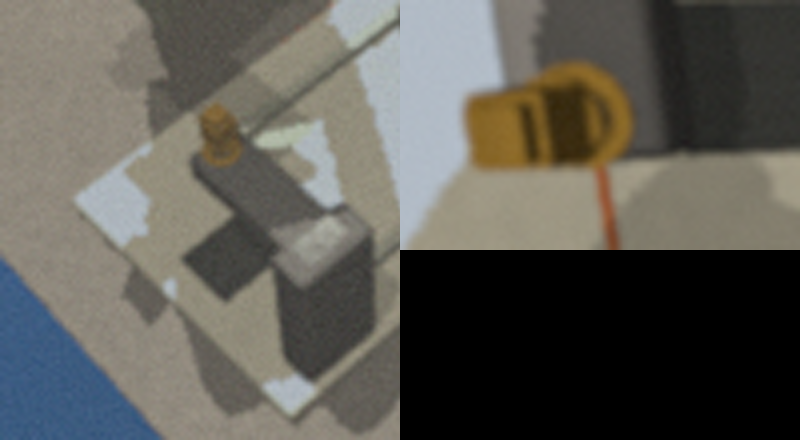

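```bash
python3 - <<'E'
from h import *
t=load("top1"); w=load("w1"); s=load("s1")
for z in (.147,.149,.151):
    print(z,[(px2w(a,[p],z)[0]*1e3).round(1)[:2] for a,p in ((w,(139,175.5)),(s,(268.8,262.5)),(t,(378.5,242.5)))])
# feeder fit from plate corners
F=lambda x,y,z=12:(x,y,z)
pts=[((-95,205),[449.7,193.1]),((-95,205),[447,192]),((95,205),[636,186]),((95,-150),[615,-171.5]),((-95,-150),[427.5,-159])]
c=[(243,275)] 
for k,q in pts: pass
sc=[((-95,-150),(215+75/4,235+198/4)),((95,-150),(215+295/4,235+415/4))]
for k,uv in sc:
    p=px2w(s,[uv],.012)[0]*1e3; print("scene",k,p.round(1)); pts.append((k,p[:2]))
A=np.array([k for k,_ in pts],float);B=np.array([np.array(p)[:2] for _,p in pts])
a=A-A.mean(0);b=B-B.mean(0);th=np.arctan2((a[:,0]*b[:,1]-a[:,1]*b[:,0]).sum(),(a*b).sum()); Rm=np.array([[np.cos(th),-np.sin(th)],[np.sin(th),np.cos(th)]])
o=B.mean(0)-Rm@A.mean(0); print("yaw",np.degrees(th),"origin",o,"res",(B-A@Rm.T-o).round(1).tolist())
for n,p in dict(stop=(0,-105),handle=(0,110)).items(): print(n,Rm@p+o)
E
```

```text
0.147 [array([ 525.9, -121. ]), array([ 524.1, -119.5]), array([ 523.1, -120. ])]
0.149 [array([ 526. , -122.1]), array([ 525.2, -120.3]), array([ 522.9, -119.8])]
0.151 [array([ 526.1, -123.2]), array([ 526.3, -121.2]), array([ 522.7, -119.6])]
scene (-95, -150) [ 432.3 -158.6   12. ]
scene (95, -150) [ 620.4 -169.1   12. ]
yaw -2.9919069248003347 origin [531.71071525 -15.28570268] res [[2.2, -1.3], [-0.5, -2.4], [-1.3, 1.5], [-3.8, -1.5], [-1.5, 1.1], [3.3, 1.5], [1.6, 1.0]]
stop [ 526.2302509  -120.14257899]
handle [537.45215408  94.56435823]
```

The stop axis is at about (525.5,-120.5) in all three views. Now descending in front of it.

>>> carry_out(
  targets=[
    [[-8, 3, 50, 0], [0, 0, 50, 0], [0, 0, 45, 0], [0, 0, 30, 0], [0, 0, 0, 0]],
  ],
)

```text
clock: 5.18
eef_pos: [0.3972, -0.1226, 0.0662]
orientation: [0.999, -0.036, 0.007, 0.006]
wrist_force: [0.2, 0.2, -2.5]
finger_gap: 0.362
```

```bash
python3 - <<'E'
from h import *
st(); go([.392,-.1123,.042],-3.3)
E
```

```text
t5.17 pos [ 397.2 -122.6   66.2] yaw-4.1 F [ 0.2  0.2 -2.5] q1,q6 [-33.  61.] gap30.9
shift [ -6.2 -10.2  24. ] turn -0.8
```

>>> carry_out(
  targets=[
    [[-6, -10, 10, -0.8], [0, 0, 6, 0], [0, 0, 3, 0], [0, 0, 2, 0], [0, 0, 0, 0]],
  ],
)

```text
clock: 5.8
eef_pos: [0.3953, -0.1145, 0.0475]
orientation: [1.0, -0.029, 0.01, 0.008]
wrist_force: [-0.2, -0.1, -3.1]
finger_gap: 0.368
```

```bash
python3 - <<'E'
from h import *
s=st(); go([.392,-.1123,.042],-3.3); print(R.from_quat(s["orientation"]).as_matrix()[2].round(4))
E
```

```text
t5.80 pos [ 395.3 -114.5   47.5] yaw-3.3 F [-0.2 -0.1 -3.1] q1,q6 [-33.  61.] gap31.4
shift [-3.5 -2.1  5.4] turn -0.0
[ 0.0199  0.0151 -0.9997]
```

>>> carry_out(
  targets=[
    [[-3, -2, 4, 0], [0, 0, 2, 0]],
  ],
)

```text
clock: 6.05
eef_pos: [0.3927, -0.1126, 0.0416]
orientation: [0.999, -0.029, 0.01, 0.008]
wrist_force: [0.9, -0.5, -3.2]
finger_gap: 0.363
```

>>> carry_out(
  targets=[
    [[0, 0, 2, 0], [0, 0, 1, 0]],
  ],
)

```text
clock: 6.3
eef_pos: [0.3928, -0.1129, 0.0398]
orientation: [1.0, -0.029, 0.01, 0.008]
wrist_force: [-12.8, 3.4, 23.8]
finger_gap: 0.367
```

>>> carry_out(
  targets=[
    [[0, 0, 2, 0], [0, 0, 1, 0]],
  ],
)

```text
clock: 6.55
eef_pos: [0.3927, -0.113, 0.0397]
orientation: [1.0, -0.028, 0.009, 0.008]
wrist_force: [-6.9, 3.3, 14.7]
finger_gap: 0.361
```

>>> carry_out(
  targets=[
    [[0, 0, -1, 0], [12, 0, 0.2, 0], [12, 0, 0.2, 0]],
  ],
)

```text
clock: 6.92
eef_pos: [0.418, -0.1146, 0.041]
orientation: [1.0, -0.028, 0.009, 0.008]
wrist_force: [-0.2, 0.7, -2.4]
finger_gap: 0.364
```

```bash
python3 - <<'E'
from h import *
s=st(); go([.4566,-.1162,.040],-3.3); print(R.from_quat(s["orientation"]).as_matrix()[2].round(4))
E
```

```text
t6.92 pos [ 418.  -114.6   41. ] yaw-3.2 F [-0.2  0.7 -2.4] q1,q6 [-31.  63.] gap31.1
shift [38.6 -0.6  1.7] turn 0.1
[ 0.0185  0.0158 -0.9997]
```

>>> carry_out(
  targets=[
    [[10, 0, 0.4, 0], [10, 0, 0.4, 0]],
  ],
)

```text
clock: 7.18
eef_pos: [0.4399, -0.1158, 0.0401]
orientation: [1.0, -0.028, 0.009, 0.008]
wrist_force: [-2.7, 0.2, 1.8]
finger_gap: 0.366
```

>>> carry_out(
  targets=[
    [[10, 0, 0.3, 0], [8, 0, 0.4, 0], [0, 0, 0, 0]],
  ],
)

```text
clock: 7.55
eef_pos: [0.4598, -0.1171, 0.0401]
orientation: [1.0, -0.027, 0.008, 0.008]
wrist_force: [0.9, -0.6, -1.6]
finger_gap: 0.368
```

```bash
python3 - <<'E'
from h import *
s=st(); go([.4566,-.1162,.040],-3.3)
E
```

```text
t7.55 pos [ 459.8 -117.1   40.1] yaw-3.1 F [ 0.9 -0.6 -1.6] q1,q6 [-28.  65.] gap31.4
shift [-3.3 -0.7  0.1] turn 0.2
```

>>> carry_out(
  targets=[
    [[0, 0, 0, 0], [0, 0, 0, 0], [0, 0, 0, 0]],
  ],
  claw=66,
)

```text
clock: 7.92
eef_pos: [0.4605, -0.1174, 0.0405]
orientation: [1.0, -0.028, 0.009, 0.009]
wrist_force: [0.4, 0.2, 0.2]
finger_gap: 0.776
```

>>> carry_out(
  targets=[
    [[0, 0, -20, 0], [-5, 0, -30, 0], [-20, 0, -50, 0], [-20, 0, -50, 0], [-20, 0, -50, 0], [0, 0, -10, 0]],
  ],
)

```text
clock: 8.68
eef_pos: [0.389, -0.1098, 0.2552]
orientation: [1.0, -0.028, 0.009, 0.009]
wrist_force: [0.9, 0.4, -0.1]
finger_gap: 0.777
```

```bash
python3 - <<'E'
from h import *
st(); d=cam("wrist","w3"); 
E
```

```text
t8.68 pos [ 389.  -109.8  255.2] yaw-3.2 F [ 0.9  0.4 -0.1] q1,q6 [-32.  61.] gap66.4
```

View pics/w3.png

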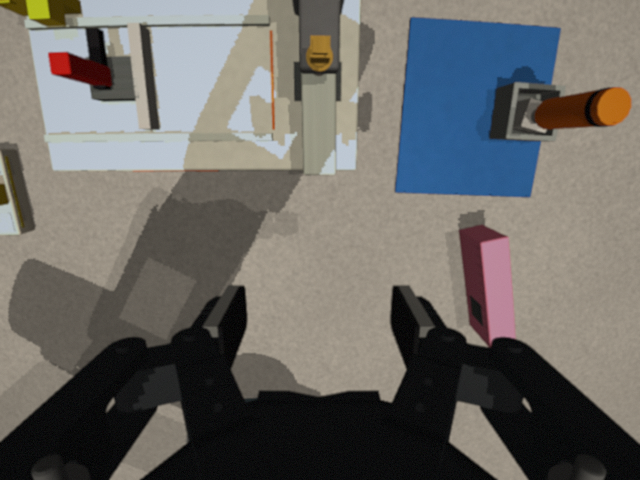

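The block stands flat under the stop, rear edge (303–336,174), with the beam and head centred over it at (319,50). The driver leans at (540,105)–(608,107). I'll enlarge the head and driver to read their yaw.

```bash
python3 - <<'E'
from h import *
d=load("w3"); im=d["img"]
a=cv2.resize(im[25:85,285:355],(420,360),interpolation=2); b=cv2.resize(im[75:150,485:560],(360,360),interpolation=2)
cv2.imwrite("pics/c3.png",np.hstack([a,b])[:,:,::-1])
print((px2w(d,[(303,175),(336,174)],.072)*1e3).round(1),(px2w(d,[(608,107)],.131)*1e3).round(1),(px2w(d,[(526,112)],.03)*1e3).round(1))
E
```

```text
[[ 430.7 -101.5   72. ]
 [ 429.9 -133.8   72. ]] [[ 477.4 -349.6  131. ]] [[ 482. -345.   30.]]
```

View pics/c3.png

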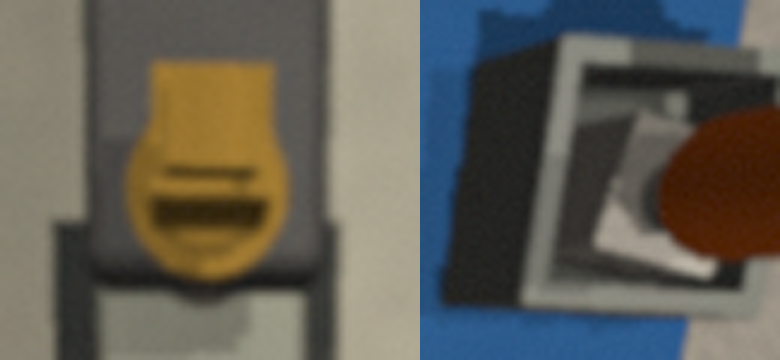

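The head's flats are square to the feeder within about 5°, so the screw is near 0 or near π/2 (head height will tell which). The driver's socket is turned about 16° clockwise in the image, so its yaw is about -19°. I'll pre-wind the wrist so one long clockwise turn is available.

>>> carry_out(
  targets=[
    [[0, 0, 0, -10.5], [0, 0, 0, -10.5], [0, 0, 0, -10.5], [0, 0, 0, -10.5], [0, 0, 0, -10.5], [0, 0, 0, -10.5], [0, 0, 0, -10.5], [0, 0, 0, -10.5]],
  ],
)

```text
clock: 9.72
eef_pos: [0.3865, -0.1071, 0.2419]
orientation: [0.75, 0.661, -0.002, 0.003]
wrist_force: [-0.8, -0.1, 0.7]
finger_gap: 0.77
```

>>> carry_out(
  targets=[
    [[0, 0, 0, -10.5], [0, 0, 0, -10.5], [0, 0, 0, -10.5], [0, 0, 0, -10.5], [0, 0, 0, -10.5], [0, 0, 0, -10.5], [0, 0, 0, -10.5], [0, 0, 0, -10.5]],
  ],
)

```text
clock: 10.72
eef_pos: [0.3827, -0.1035, 0.2267]
orientation: [0.098, 0.995, 0.003, -0.01]
wrist_force: [0.1, 0.4, -0.1]
finger_gap: 0.773
```

>>> carry_out(
  targets=[
    [[0, 0, 0, -10.5], [0, 0, 0, -10.5], [0, 0, 0, -10.5], [0, 0, 0, -10.5], [0, 0, 0, 0]],
  ],
)

```text
clock: 11.35
eef_pos: [0.3801, -0.1012, 0.2176]
orientation: [-0.272, 0.962, 0.012, -0.013]
wrist_force: [0.1, 0.5, 0.1]
finger_gap: 0.774
```

```bash
python3 - <<'E'
from h import *
s=st(); go([.480,-.349,.2],-135); print(R.from_quat(s["orientation"]).as_matrix()[:,2].round(4))
E
```

```text
t11.35 pos [ 380.1 -101.2  217.6] yaw-148.4 F [0.1 0.5 0.1] q1,q6 [ -32. -154.] gap66.1
shift [  44.6 -263.8   10.4] turn -13.4
[-0.0316  0.0163 -0.9994]
```

>>> carry_out(
  targets=[
    [[0, 0, -5, -6.7], [0, 0, -5, -6.7], [21, -49, 0, 0], [21, -49, 0, 0], [21, -49, 0, 0], [21, -49, 0, 0], [21, -49, 0, 0], [0, 0, 0, 0]],
  ],
)

```text
clock: 12.35
eef_pos: [0.4863, -0.3467, 0.2082]
orientation: [-0.362, 0.932, 0.016, -0.021]
wrist_force: [0.0, 0.4, 0.2]
finger_gap: 0.773
```

```bash
python3 - <<'E'
from h import *
s=st(); go([.480,-.349,.089],-135); print(R.from_quat(s["orientation"]).as_matrix()[:,2].round(4))
d=cam("wrist","w4")
print(w2px(d,[(.480,-.349,.131),(.480,-.349,.04)]))
E
```

```text
t12.35 pos [ 486.3 -346.7  208.2] yaw-137.6 F [0.  0.4 0.2] q1,q6 [ -46. -178.] gap66.0
shift [  3.   -2.9 119.3] turn -2.6
[-0.0506  0.0154 -0.9986]
[[317.96375572 241.06040686]
 [313.65314831 215.50284663]]
```

View pics/w4.png

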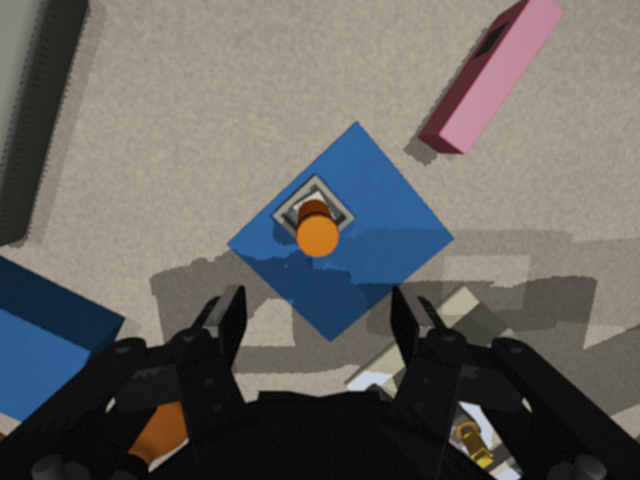

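The driver top is at (318,236) against a predicted (318,241), so the position holds. Joint 6 is near its limit, so I'll unwind a little and see how turning drifts the pose.

>>> carry_out(
  targets=[
    [[0, 0, 0, 5], [0, 0, 0, 5], [0, 0, 0, 5], [0, 0, 0, 0]],
  ],
)

```text
clock: 12.9
eef_pos: [0.484, -0.34, 0.2056]
orientation: [-0.23, 0.973, 0.017, -0.024]
wrist_force: [0.2, 0.1, -0.2]
finger_gap: 0.771
```

```bash
python3 - <<'E'
from h import *
s=st(); go([.480,-.349,.089],-152); print(R.from_quat(s["orientation"]).as_matrix()[:,2].round(4),s["eef_pos"])
E
```

```text
t12.90 pos [ 484.  -340.   205.6] yaw-153.3 F [ 0.2  0.1 -0.2] q1,q6 [ -46. -162.] gap65.9
shift [  3.  -11.3 116.4] turn -1.3
[-0.0548  0.0215 -0.9983] [ 0.48402346 -0.3400454   0.20555095]
```

```bash
python3 - <<'E'
from station import ctrl
s=ctrl.state(); print(s["joint_pos"].round(4),s["qd"].round(3),s["joint_torque"].round(1))
E
```

```text
[-0.7996  0.2801  1.5417 -0.0248  1.3735 -2.8297] [ 0.006 -0.007  0.015  0.     0.001 -0.001] [ -0.1 -48.6 -34.5  -0.1   0.2   0.4]
```

>>> carry_out(
  targets=[
    [[0, 0, 0, 0], [0, 0, 0, 0], [0, 0, 0, 0], [0, 0, 0, 0]],
  ],
)

```text
clock: 13.4
eef_pos: [0.4838, -0.3387, 0.2056]
orientation: [-0.232, 0.972, 0.017, -0.024]
wrist_force: [0.4, 0.3, 0.2]
finger_gap: 0.773
```

```bash
python3 - <<'E'
from h import *
s=st(); print(s["joint_pos"].round(4),s["qd"].round(3)); go([.480,-.349,.089],-152)
E
```

```text
t13.40 pos [ 483.8 -338.7  205.6] yaw-153.2 F [0.4 0.3 0.2] q1,q6 [ -46. -162.] gap66.0
[-0.7983  0.2783  1.5439 -0.0246  1.3733 -2.8312] [-0.001 -0.001  0.001  0.     0.    -0.002]
shift [  3.4 -12.6 116.3] turn -1.2
```

>>> carry_out(
  targets=[
    [[3, -12, 20, -1], [0, 0, 30, 0], [0, 0, 0, 0]],
  ],
)

```text
clock: 13.78
eef_pos: [0.4835, -0.3514, 0.1515]
orientation: [-0.241, 0.97, 0.017, -0.024]
wrist_force: [-0.0, 0.6, 0.4]
finger_gap: 0.773
```

```bash
python3 - <<'E'
from h import *
s=st();go([.480,-.349,.089],-152)
E
```

```text
t13.78 pos [ 483.5 -351.4  151.5] yaw-152.0 F [-0.   0.6  0.4] q1,q6 [ -47. -164.] gap66.0
shift [-0.4  0.9 62.7] turn -0.0
```

>>> carry_out(
  targets=[
    [[0, 1, 25, 0], [0, 0, 25, 0], [0, 0, 12, 0], [0, 0, 0, 0]],
  ],
)

```text
clock: 14.28
eef_pos: [0.4807, -0.352, 0.0897]
orientation: [-0.241, 0.97, 0.016, -0.024]
wrist_force: [-0.3, -0.5, 0.1]
finger_gap: 0.772
```

>>> carry_out(
  targets=[
    [[0, 0, 0, 0], [0, 0, 0, 0], [0, 0, 0, 0], [0, 0, 0, 0], [0, 0, 0, 0], [0, 0, 0, 0]],
  ],
  claw=15,
)

```text
clock: 15.02
eef_pos: [0.482, -0.3532, 0.0924]
orientation: [-0.241, 0.97, 0.014, -0.023]
wrist_force: [-0.6, 0.8, -1.9]
finger_gap: 0.336
```

```bash
python3 - <<'E'
from h import *
s=st(); print(R.from_quat(s["orientation"]).as_matrix()[:,2].round(4))
E
```

```text
t15.03 pos [ 482.  -353.2   92.4] yaw-152.0 F [-0.6  0.8 -1.9] q1,q6 [ -47. -164.] gap28.7
[-0.0507  0.0165 -0.9986]
```

>>> carry_out(
  targets=[
    [[0, 0, -30, 0], [0, 0, -30, 0], [-21, 40, 0, 0], [-21, 40, 0, 0], [0, 0, 15, 0], [0, 0, 0, 0]],
  ],
)

```text
clock: 15.78
eef_pos: [0.4836, -0.2619, 0.1397]
orientation: [-0.241, 0.97, 0.014, -0.023]
wrist_force: [0.1, -0.4, -1.1]
finger_gap: 0.337
```

```bash
python3 - <<'E'
from h import *
s=st();go([.480,-.262,.095],-152)
d=cam("wrist","w5")
E
```

```text
t15.78 pos [ 483.6 -261.9  139.7] yaw-152.1 F [ 0.1 -0.4 -1.1] q1,q6 [ -40. -158.] gap28.8
shift [ 1.6 -0.1 44.8] turn -0.1
```

View pics/w5.png

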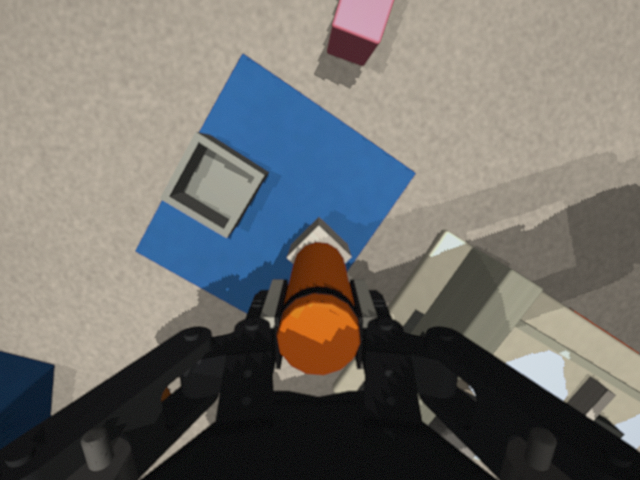

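The driver is held upright. The socket's corner shows at (318,221) with sides at (288,257) and (352,257), so its yaw is about -17° mod 90. I'll touch the mat to get the driver's exact height in the grip.

>>> carry_out(
  targets=[
    [[0, 0, 25, 0], [0, 0, 13, 0], [0, 0, 0, 0]],
  ],
)

```text
clock: 16.2
eef_pos: [0.483, -0.2654, 0.1026]
orientation: [-0.239, 0.971, 0.013, -0.022]
wrist_force: [-0.1, -0.3, -1.4]
finger_gap: 0.333
```

>>> carry_out(
  targets=[
    [[0, 0, 3, 0], [0, 0, 2, 0]],
  ],
)

```text
clock: 16.45
eef_pos: [0.4835, -0.2666, 0.0986]
orientation: [-0.239, 0.971, 0.012, -0.021]
wrist_force: [-0.8, -0.0, -2.2]
finger_gap: 0.337
```

>>> carry_out(
  targets=[
    [[0, 0, 2, 0], [0, 0, 1, 0]],
  ],
)

```text
clock: 16.7
eef_pos: [0.4838, -0.2669, 0.0962]
orientation: [-0.239, 0.971, 0.011, -0.021]
wrist_force: [-0.3, 0.9, -1.8]
finger_gap: 0.337
```

```bash
python3 - <<'E'
from h import *
d=load("w5")
for z in (.036,.04): 
    p=px2w(d,[(200,132),(268,172),(232,238),(163,200)],z)*1e3; print(p.round(0)[:,:2].tolist(),p.mean(0).round(1), np.linalg.norm(p[0]-p[1]))
s=st()
E
```

```text
[[450.0, -372.0], [453.0, -317.0], [511.0, -319.0], [508.0, -377.0]] [ 480.4 -346.4   36. ] 55.54338647141739
[[450.0, -371.0], [452.0, -316.0], [510.0, -319.0], [507.0, -376.0]] [ 479.6 -345.7   40. ] 54.651882922133765
t16.70 pos [ 483.8 -266.9   96.2] yaw-152.3 F [-0.3  0.9 -1.8] q1,q6 [ -41. -158.] gap28.8
```

>>> carry_out(
  targets=[
    [[0, 0, 4, 0], [0, 0, 2, 0]],
  ],
)

```text
clock: 16.95
eef_pos: [0.4837, -0.2668, 0.0901]
orientation: [-0.239, 0.971, 0.011, -0.02]
wrist_force: [-0.0, 0.3, -2.1]
finger_gap: 0.337
```

>>> carry_out(
  targets=[
    [[0, 0, 2, 0], [0, 0, 1, 0]],
  ],
)

```text
clock: 17.2
eef_pos: [0.4835, -0.2667, 0.0868]
orientation: [-0.239, 0.971, 0.011, -0.02]
wrist_force: [-1.4, 1.2, 3.3]
finger_gap: 0.337
```

>>> carry_out(
  targets=[
    [[0, 0, 1, 0], [0, 0, 1, 0]],
  ],
)

```text
clock: 17.45
eef_pos: [0.4837, -0.2666, 0.0867]
orientation: [-0.239, 0.971, 0.011, -0.02]
wrist_force: [-2.8, 3.3, 6.9]
finger_gap: 0.335
```

```bash
python3 - <<'E'
from h import *
d=load("w5")
print(np.linalg.inv(d["W"])[:3,:3].round(3)[2])
for z in (.057,.072,.087): 
    p=px2w(d,[(288,257),(352,257),(318,221),(318,330)],[z,z,z,.182])*1e3; print(z,p.round(1)[:,:2].tolist(),np.linalg.norm(p[0]-p[1]).round(1))
s=ctrl.state(); print(R.from_quat(s["orientation"]).as_matrix()[:,2].round(4)); go([.484,-.265,.25],-140)
E
```

```text
[ 0.2    0.149 -0.968]
0.057 [[498.5, -276.2], [477.2, -234.9], [465.0, -269.4], [478.7, -267.6]] 46.4
0.072 [[493.8, -277.7], [474.0, -239.1], [462.6, -271.3], [478.7, -267.6]] 43.4
0.087 [[489.1, -279.2], [470.7, -243.4], [460.1, -273.3], [478.7, -267.6]] 40.3
[-0.045   0.0123 -0.9989]
shift [   4.6    6.5 -163.1] turn -12.3
```

>>> carry_out(
  targets=[
    [[0, 0, -55, 0], [0, 0, -55, 0], [0, 0, -60, 0], [0, 0, 0, -6], [0, 0, 0, -6], [0, 0, 0, 0]],
  ],
)

```text
clock: 18.2
eef_pos: [0.4916, -0.2688, 0.2622]
orientation: [-0.342, 0.94, 0.013, -0.019]
wrist_force: [-1.0, -0.7, -3.4]
finger_gap: 0.336
```

```bash
python3 - <<'E'
from h import *
s=st(); M=R.from_quat(s["orientation"]).as_matrix(); print(M[:,2].round(4)); t=M[:,2]/-M[2,2]*.083; go([.5255-t[0],-.1205-t[1],.255],-140)
E
```

```text
t18.20 pos [ 491.6 -268.8  262.2] yaw-140.0 F [-1.  -0.7 -3.4] q1,q6 [ -40. -170.] gap28.7
[-0.0444  0.0117 -0.9989]
shift [-123.6   88.5    7.3] turn -0.0
```

>>> carry_out(
  targets=[
    [[-40, 29, 0, 0], [-41, 29, 0, 0], [-40, 29, 0, 0], [0, 0, 0, 0], [0, 0, 0, 0]],
  ],
)

```text
clock: 18.82
eef_pos: [0.5287, -0.1213, 0.2598]
orientation: [-0.335, 0.942, 0.014, -0.02]
wrist_force: [0.4, -0.1, -2.3]
finger_gap: 0.337
```

```bash
python3 - <<'E'
from h import *
s=st(); M=R.from_quat(s["orientation"]).as_matrix(); print(M[:,2].round(4)); t=M[:,2]/-M[2,2]*.083; go([.5255-t[0],-.1205-t[1],.240],-140)
d=cam("wrist","w6"); print(w2px(d,[(.5255,-.1205,.149)]))
sc=cam("scene","s6")
a=cv2.resize(sc["img"][190:300,210:330],None,fx=3.3,fy=4,interpolation=2); b=cv2.resize(d["img"][150:370,220:420],(400,440))
cv2.imwrite("pics/c6.png",np.hstack([a,b])[:,:,::-1])
E
```

```text
t18.82 pos [ 528.7 -121.3  259.8] yaw-140.8 F [ 0.4 -0.1 -2.3] q1,q6 [ -25. -154.] gap28.7
[-0.0474  0.013  -0.9988]
shift [-1.  -1.5 19.7] turn -0.8
[[316.94751404 234.98544188]]
```

View pics/c6.png

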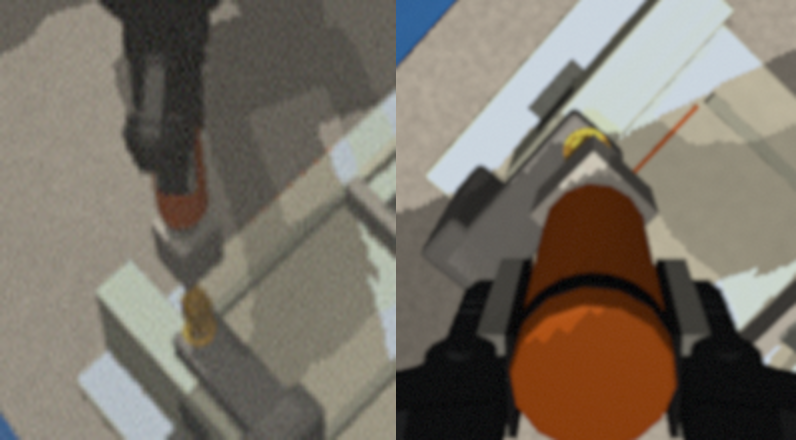

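```bash
python3 - <<'E'
from h import *
s=load("s6")
for z in (.12,.149,.177,.192,.207): print(z,((w2px(s,[(.5255,-.1205,z)])[0]-[210,190])*[3.3,4]).round(0))
w=load("w6")
for z in (.177,.207): print(((w2px(w,[(.5255,-.1205,z)])[0]-[220,150])*2).round(0))
E
```

```text
0.12 [198. 323.]
0.149 [194. 291.]
0.177 [190. 258.]
0.192 [188. 239.]
0.207 [186. 221.]
[197. 190.]
[201. 216.]
```

Everything lines up: the socket's edges run parallel to the beam, and the socket is centred over the head within about 1–2 mm. Lowering.

>>> carry_out(
  targets=[
    [[-1, -1, 20, 0], [0, 0, 10, 0], [0, 0, 0, 0]],
  ],
)

```text
clock: 19.3
eef_pos: [0.5282, -0.1249, 0.2292]
orientation: [-0.332, 0.943, 0.014, -0.02]
wrist_force: [-0.1, -0.3, -1.8]
finger_gap: 0.335
```

>>> carry_out(
  targets=[
    [[0, 0, 6, 0], [0, 0, 6, 0]],
  ],
)

```text
clock: 19.55
eef_pos: [0.5287, -0.1242, 0.2185]
orientation: [-0.332, 0.943, 0.014, -0.018]
wrist_force: [0.4, 3.2, 0.2]
finger_gap: 0.336
```

```bash
python3 - <<'E'
from h import *
s=st(); M=R.from_quat(s["orientation"]).as_matrix(); t=M[:,2]/-M[2,2]*.083; go([.5255-t[0],-.1205-t[1],.209],-140)
E
```

```text
t19.55 pos [ 528.7 -124.2  218.5] yaw-141.2 F [0.4 3.2 0.2] q1,q6 [ -26. -154.] gap28.7
shift [-2.1  1.4  9.5] turn -1.2
```

>>> carry_out(
  targets=[
    [[-2, 1.5, 3, -1], [0, 0, 3, 0]],
  ],
)

```text
clock: 19.8
eef_pos: [0.529, -0.1222, 0.212]
orientation: [-0.341, 0.94, 0.014, -0.019]
wrist_force: [-0.7, 0.2, -2.4]
finger_gap: 0.337
```

>>> carry_out(
  targets=[
    [[0, 0, 2, 0], [0, 0, 2, 0]],
  ],
)

```text
clock: 20.05
eef_pos: [0.5287, -0.1226, 0.2076]
orientation: [-0.341, 0.94, 0.013, -0.019]
wrist_force: [0.9, 0.2, -1.1]
finger_gap: 0.338
```

```bash
python3 - <<'E'
from h import *
s=st(); M=R.from_quat(s["orientation"]).as_matrix(); t=M[:,2]/-M[2,2]*.083; go([.5255-t[0],-.1205-t[1],.209],-140); print(s["torque"])
E
```

```text
t20.05 pos [ 528.7 -122.6  207.6] yaw-140.1 F [ 0.9  0.2 -1.1] q1,q6 [ -25. -155.] gap28.8
shift [-1.   0.6 -1.4] turn -0.1
[-0.02768346 -0.0188157   0.02187143]
```

>>> carry_out(
  targets=[
    [[0, 0, 1, 0], [0, 0, 0, 0]],
  ],
)

```text
clock: 20.3
eef_pos: [0.5289, -0.1227, 0.2074]
orientation: [-0.341, 0.94, 0.013, -0.019]
wrist_force: [-0.0, -0.2, -0.5]
finger_gap: 0.337
```

>>> carry_out(
  targets=[
    [[0, 0, 1, 0], [0, 0, 0, 0]],
  ],
)

```text
clock: 20.55
eef_pos: [0.529, -0.1227, 0.2073]
orientation: [-0.341, 0.94, 0.013, -0.018]
wrist_force: [-2.2, 1.0, 1.0]
finger_gap: 0.338
```

>>> carry_out(
  targets=[
    [[0, 0, 1, 0], [0, 0, 0, 0]],
  ],
)

```text
clock: 20.8
eef_pos: [0.5291, -0.1228, 0.2072]
orientation: [-0.341, 0.94, 0.012, -0.018]
wrist_force: [-1.4, 0.6, 1.3]
finger_gap: 0.336
```

Seated at TCP z 207.3, which puts the head top at about 149 mm. So the screw is near 1.6 rad (square to the beam), and the target of about 6.05 rad means roughly 255° plus about 16° of play. Starting with a short turn to watch for drift.

>>> carry_out(
  targets=[
    [[0, 0, 0, 9], [0, 0, 0, 9], [0, 0, 0, 9], [0, 0, 0, 0]],
  ],
)

```text
clock: 21.3
eef_pos: [0.529, -0.1218, 0.207]
orientation: [-0.106, 0.994, 0.009, -0.021]
wrist_force: [-0.4, 1.0, 1.9]
finger_gap: 0.333
```

```bash
cat >> h.py <<'E'
def drv(z=None):
    s=st(); M=R.from_quat(s["orientation"]).as_matrix(); t=M[:,2]/-M[2,2]*.083; print("bottom",((s["eef_pos"]+t)*1e3).round(1),"zax",M[:,2].round(3)); go([.5255-t[0],-.1205-t[1],s["eef_pos"][2] if z is None else z])
E
python3 -c "
from h import *
drv()"
```

```text
t21.30 pos [ 529.  -121.8  207. ] yaw-167.8 F [-0.4  1.   1.9] q1,q6 [ -25. -127.] gap28.4
bottom [ 525.5 -120.7  124. ] zax [-0.043  0.013 -0.999]
shift [-0.1  0.2  0. ] turn None
```

>>> carry_out(
  targets=[
    [[0, 0, 0.3, 10], [0, 0, 0.2, 10], [0, 0, 0.2, 10], [0, 0, 0.2, 10], [0, 0, 0.2, 10], [0, 0, 0.2, 10], [0, 0, 0, 0]],
  ],
)

```text
clock: 22.18
eef_pos: [0.5288, -0.122, 0.2057]
orientation: [0.408, 0.913, -0.003, -0.022]
wrist_force: [-1.2, 2.1, 2.3]
finger_gap: 0.338
```

```bash
python3 -c "
from h import *
drv()"
```

```text
t22.18 pos [ 528.8 -122.   205.7] yaw131.8 F [-1.2  2.1  2.3] q1,q6 [-25. -67.] gap28.9
bottom [ 525.2 -120.9  122.7] zax [-0.043  0.013 -0.999]
shift [ 0.1  0.5 -0. ] turn None
```

>>> carry_out(
  targets=[
    [[0, 0, 0.2, 10], [0, 0, 0.2, 10], [0, 0, 0.2, 10], [0, 0, 0.2, 10], [0, 0, 0.2, 10], [0, 0, 0.2, 10], [0, 0, 0.2, 10], [0, 0, 0, 0]],
  ],
)

```text
clock: 23.18
eef_pos: [0.5284, -0.1217, 0.2043]
orientation: [0.854, 0.519, -0.015, -0.017]
wrist_force: [-1.6, 0.8, 2.6]
finger_gap: 0.335
```

```bash
python3 -c "
from h import *
drv()"
```

```text
t23.18 pos [ 528.4 -121.7  204.3] yaw62.6 F [-1.6  0.8  2.6] q1,q6 [-25.   2.] gap28.6
bottom [ 524.8 -120.5  121.3] zax [-0.044  0.013 -0.999]
shift [ 0.4  0.6 -0. ] turn None
```

>>> carry_out(
  targets=[
    [[0, 0, 0.2, 10], [0, 0, 0.2, 10], [0, 0, 0.2, 10], [0, 0, 0.2, 10], [0, 0, 0.2, 10], [0, 0, 0.2, 10], [0, 0, 0.2, 10], [0, 0, 0, 0]],
  ],
)

```text
clock: 24.18
eef_pos: [0.5287, -0.1213, 0.2027]
orientation: [0.998, -0.052, -0.022, -0.006]
wrist_force: [-1.6, 0.5, 2.1]
finger_gap: 0.335
```

```bash
python3 -c "
from h import *
drv()"
```

```text
t24.18 pos [ 528.7 -121.3  202.7] yaw-5.9 F [-1.6  0.5  2.1] q1,q6 [-25.  71.] gap28.6
bottom [ 525.1 -120.1  119.7] zax [-0.043  0.014 -0.999]
shift [ 0.4  0.3 -0. ] turn None
```

>>> carry_out(
  targets=[
    [[0, 0, 0.2, 9.5], [0, 0, 0.2, 9.5], [0, 0, 0.2, 9.5], [0, 0, 0.2, 9.5], [0, 0, 0.2, 9.5], [0, 0, 0, 0], [0, 0, 0, 0], [0, 0, 0, 0]],
  ],
)

```text
clock: 25.18
eef_pos: [0.5289, -0.1215, 0.2017]
orientation: [0.901, -0.433, -0.022, 0.003]
wrist_force: [-0.8, 1.2, 2.3]
finger_gap: 0.336
```

```bash
python3 -c "
from h import *
drv()"
```

```text
t25.18 pos [ 528.9 -121.5  201.7] yaw-51.3 F [-0.8  1.2  2.3] q1,q6 [-25. 116.] gap28.7
bottom [ 525.4 -120.3  118.7] zax [-0.042  0.014 -0.999]
shift [ 0.2  0.  -0. ] turn None
```

The driver was turned 271° in all; it sank 5.6 mm, matching about 4.4 rad of screw. Next I back off within the play, lift off, and return the driver to the stand.

>>> carry_out(
  targets=[
    [[0, 0, 0, -10], [0, 0, -15, 0], [0, 0, -25, 0], [0, 0, -30, 0], [0, 0, 0, 0]],
  ],
)

```text
clock: 25.8
eef_pos: [0.5322, -0.123, 0.2743]
orientation: [0.936, -0.352, -0.022, 0.001]
wrist_force: [0.5, -0.0, -1.7]
finger_gap: 0.336
```

```bash
python3 - <<'E'
from h import *
s=st(); M=R.from_quat(s["orientation"]).as_matrix(); t=M[:,2]/-M[2,2]*.083; print(M[:,2].round(3)); go([.480-t[0],-.346-t[1],.20],-41)
E
```

```text
t25.80 pos [ 532.2 -123.   274.3] yaw-41.2 F [ 0.5 -0.  -1.7] q1,q6 [-25. 106.] gap28.7
[-0.042  0.013 -0.999]
shift [114.  199.3  73.4] turn -0.2
```

>>> carry_out(
  targets=[
    [[23, 40, 0, 0], [23, 40, 0, 0], [23, 40, 0, 0], [23, 40, 20, 0], [22, 39, 30, 0], [0, 0, 20, 0], [0, 0, 0, 0]],
  ],
)

```text
clock: 26.68
eef_pos: [0.4792, -0.3511, 0.1929]
orientation: [0.934, -0.356, -0.026, -0.0]
wrist_force: [-0.7, 0.1, -1.3]
finger_gap: 0.333
```

```bash
python3 - <<'E'
from h import *
s=st(); M=R.from_quat(s["orientation"]).as_matrix(); t=M[:,2]/-M[2,2]*.083; print(M[:,2].round(3)); go([.480-t[0],-.346-t[1],.092],-41)
E
```

```text
t26.68 pos [ 479.2 -351.1  192.9] yaw-41.7 F [-0.7  0.1 -1.3] q1,q6 [-47.  85.] gap28.5
[-0.048  0.019 -0.999]
shift [  6.   -7.6 100.7] turn -0.7
```

>>> carry_out(
  targets=[
    [[6, -7.5, 10, 0], [0, 0, 30, 0], [0, 0, 0, 0]],
  ],
)

```text
clock: 27.05
eef_pos: [0.4893, -0.3476, 0.1525]
orientation: [0.934, -0.355, -0.024, 0.0]
wrist_force: [-0.3, 0.1, -2.1]
finger_gap: 0.337
```

```bash
python3 - <<'E'
from h import *
s=st(); M=R.from_quat(s["orientation"]).as_matrix(); t=M[:,2]/-M[2,2]*.083; print(M[:,2].round(3)); go([.480-t[0],-.346-t[1],.092],-41)
E
```

```text
t27.05 pos [ 489.3 -347.6  152.5] yaw-41.7 F [-0.3  0.1 -2.1] q1,q6 [-46.  86.] gap28.8
[-0.046  0.017 -0.999]
shift [-1.4  2.5 60.6] turn -0.7
```

>>> carry_out(
  targets=[
    [[-1.5, 2.5, 15, 0], [0, 0, 20, 0], [0, 0, 16, 0], [0, 0, 0, 0]],
  ],
)

```text
clock: 27.55
eef_pos: [0.4867, -0.3482, 0.1028]
orientation: [0.935, -0.354, -0.021, 0.001]
wrist_force: [-0.6, 0.6, -2.0]
finger_gap: 0.338
```

>>> carry_out(
  targets=[
    [[0, 0, 4, 0], [0, 0, 3, 0]],
  ],
)

```text
clock: 27.8
eef_pos: [0.4873, -0.349, 0.097]
orientation: [0.935, -0.354, -0.02, 0.002]
wrist_force: [-0.1, -0.3, -2.2]
finger_gap: 0.34
```

>>> carry_out(
  targets=[
    [[0, 0, 2, 0], [0, 0, 0, 0]],
  ],
)

```text
clock: 28.05
eef_pos: [0.4874, -0.3492, 0.0954]
orientation: [0.935, -0.354, -0.02, 0.002]
wrist_force: [-0.2, 0.2, -1.8]
finger_gap: 0.336
```

```bash
python3 - <<'E'
from h import *
s=st(); M=R.from_quat(s["orientation"]).as_matrix(); t=M[:,2]/-M[2,2]*.083;  go([.480-t[0],-.346-t[1],.092],-41)
E
```

```text
t28.05 pos [ 487.4 -349.2   95.4] yaw-41.5 F [-0.2  0.2 -1.8] q1,q6 [-46.  86.] gap28.7
shift [-4.6  0.9  3.5] turn -0.5
```

>>> carry_out(
  targets=[
    [[-3, 1, 2, 0], [0, 0, 2, 0]],
  ],
)

```text
clock: 28.3
eef_pos: [0.4845, -0.3483, 0.0923]
orientation: [0.935, -0.354, -0.019, 0.003]
wrist_force: [-1.8, 1.7, 8.7]
finger_gap: 0.338
```

>>> carry_out(
  targets=[
    [[0, 0, 2, 0], [0, 0, 0, 0]],
  ],
)

```text
clock: 28.55
eef_pos: [0.4851, -0.3489, 0.0929]
orientation: [0.935, -0.354, -0.018, 0.003]
wrist_force: [-0.0, 1.0, -1.5]
finger_gap: 0.333
```

>>> carry_out(
  targets=[
    [[0, 0, 0, 0], [0, 0, 0, 0], [0, 0, 0, 0]],
  ],
  claw=60,
)

```text
clock: 28.92
eef_pos: [0.4853, -0.3492, 0.0931]
orientation: [0.935, -0.354, -0.018, 0.003]
wrist_force: [0.4, -0.5, -1.0]
finger_gap: 0.705
```

>>> carry_out(
  targets=[
    [[0, 0, -25, 0], [0, 0, -40, 0], [0, 0, -50, 0], [0, 0, -50, 0], [0, 0, -10, 0], [0, 0, 0, 0]],
  ],
)

```text
clock: 29.68
eef_pos: [0.4908, -0.3497, 0.2706]
orientation: [0.935, -0.355, -0.02, 0.002]
wrist_force: [-0.5, 0.4, -0.6]
finger_gap: 0.705
```

```bash
python3 - <<'E'
from h import *
s=st();go([.389,-.1125,.255],-3.2); d=cam("wrist","w7"); cv2.imwrite("pics/c7.png",cv2.resize(d["img"][20:400,120:540],(663,600))[:,:,::-1])
print(w2px(d,[(.48,-.346,.131),(.48,-.346,.04)]))
E
```

```text
t29.68 pos [ 490.8 -349.7  270.6] yaw-41.6 F [-0.5  0.4 -0.6] q1,q6 [-46.  86.] gap60.2
shift [-232.8 -110.3   21.9] turn -38.4
[[319.18386336 230.35282041]
 [317.43122513 206.40297925]]
```

View pics/c7.png

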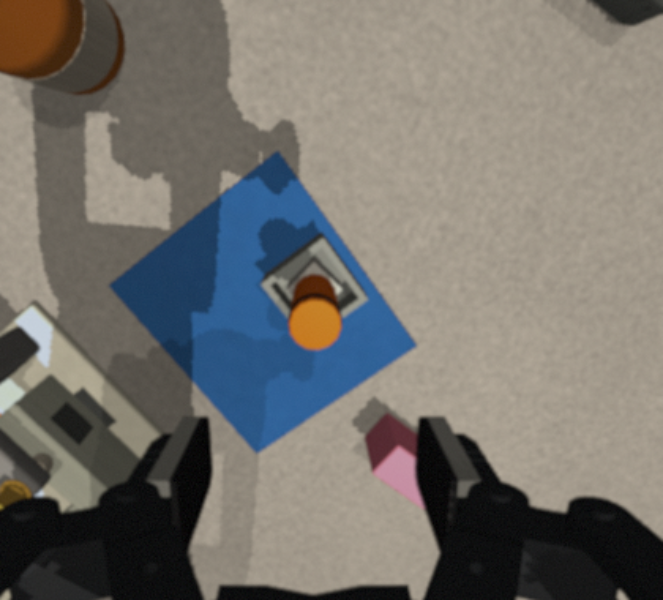

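The driver stands upright in the cup, with its top at (315,323) in the crop. Now to fetch the block.

>>> carry_out(
  targets=[
    [[0, 0, 0, -9.6], [0, 0, 0, -9.6], [0, 0, 0, -9.6], [0, 0, 0, -9.6], [0, 0, 0, 0]],
  ],
  claw=70,
)

```text
clock: 30.35
eef_pos: [0.4871, -0.3462, 0.2584]
orientation: [0.999, -0.018, -0.026, -0.011]
wrist_force: [-0.1, 0.1, 0.1]
finger_gap: 0.82
```

>>> carry_out(
  targets=[
    [[-14, -46, 0, 0], [-14, -46, 0, 0], [-14, -46, 0, 0], [-14, -46, 0, 0], [-13, -46, 0, 0], [0, 0, 0, 0]],
  ],
)

```text
clock: 31.1
eef_pos: [0.4235, -0.1056, 0.2595]
orientation: [0.999, -0.031, -0.031, -0.015]
wrist_force: [-0.3, -1.0, -0.1]
finger_gap: 0.819
```

```bash
python3 - <<'E'
from h import *
s=st();go([.455,-.1185,.15],-3.2); d=cam("wrist","w8")
h=cv2.cvtColor(d["img"],cv2.COLOR_RGB2HSV)
print(w2px(d,[(.43,-.1016,.072),(.43,-.1336,.072),(.5255,-.1205,.145)]).round(0))
E
```

```text
t31.10 pos [ 423.5 -105.6  259.5] yaw-3.5 F [-0.3 -1.  -0.1] q1,q6 [-30.  64.] gap70.0
shift [ 39.1  14.  106.9] turn -0.3
[[318. 194.]
 [350. 193.]
 [333.  83.]]
```

>>> carry_out(
  targets=[
    [[38, 14, 10, 0], [0, 0, 14, 0], [0, 0, 14, 0], [0, 0, 14, 0], [0, 0, 14, 0], [0, 0, 14, 0], [0, 0, 14, 0], [0, 0, 14, 0]],
  ],
)

```text
clock: 32.15
eef_pos: [0.4534, -0.1229, 0.142]
orientation: [0.999, -0.036, -0.032, -0.014]
wrist_force: [-0.7, -0.9, -0.6]
finger_gap: 0.82
```

```bash
python3 - <<'E'
from h import *
s=st();go([.456,-.1185,.040],-3.2); print(R.from_quat(s["orientation"]).as_matrix()[:,2].round(3))
E
```

```text
t32.15 pos [ 453.4 -122.9  142. ] yaw-4.1 F [-0.7 -0.9 -0.6] q1,q6 [-30.  65.] gap70.0
shift [  8.9  -1.9 101.7] turn -0.9
[-0.063  0.031 -0.998]
```

>>> carry_out(
  targets=[
    [[4, -2, 30, -0.9], [0, 0, 30, 0], [0, 0, 30, 0], [0, 0, 10, 0], [0, 0, 0, 0]],
  ],
)

```text
clock: 32.78
eef_pos: [0.4512, -0.1178, 0.0373]
orientation: [0.999, -0.028, -0.031, -0.014]
wrist_force: [0.6, 0.3, 0.3]
finger_gap: 0.817
```

```bash
python3 - <<'E'
from h import *
s=st();go([.454,-.1185,.040],-3.2); print(R.from_quat(s["orientation"]).as_matrix()[:,2].round(3), s["joint_pos"].round(4))
E
```

```text
t32.77 pos [ 451.2 -117.8   37.3] yaw-3.2 F [0.6 0.3 0.3] q1,q6 [-29.  64.] gap69.8
shift [ 2.6  0.5 -2.9] turn 0.0
[-0.062  0.03  -0.998] [-0.5081  0.2694  1.9539 -0.0043  0.9874  1.1211]
```

>>> carry_out(
  targets=[
    [[0, 0, 0, 0], [0, 0, 0, 0], [0, 0, 0, 0], [0, 0, 0, 0], [0, 0, 0, 0], [0, 0, 0, 0]],
  ],
  claw=20,
)

```text
clock: 33.52
eef_pos: [0.453, -0.1186, 0.0397]
orientation: [0.999, -0.028, -0.029, -0.013]
wrist_force: [1.2, 0.6, -4.0]
finger_gap: 0.371
```

>>> carry_out(
  targets=[
    [[-8, 0, 0.5, 0], [-10, 0, 0.6, 0], [-10, 0, 0.6, 0]],
  ],
)

```text
clock: 33.9
eef_pos: [0.4251, -0.1174, 0.0398]
orientation: [0.999, -0.028, -0.028, -0.013]
wrist_force: [4.4, -0.6, -5.6]
finger_gap: 0.366
```

```bash
python3 - <<'E'
from h import *
st()
E
```

```text
t33.90 pos [ 425.1 -117.4   39.8] yaw-3.1 F [ 4.4 -0.6 -5.6] q1,q6 [-31.  63.] gap31.3
```

The pull shows a 4.4 N drag, so the tip does bear on the block. Drawing it out.

>>> carry_out(
  targets=[
    [[-14, 0, 0.7, 0], [-14, 0, 0.7, 0], [-14, 0, 0.7, 0], [-14, 0, 0.5, 0], [0, 0, 0, 0]],
  ],
)

```text
clock: 34.52
eef_pos: [0.3618, -0.1127, 0.04]
orientation: [0.999, -0.028, -0.03, -0.014]
wrist_force: [-0.4, 0.3, -3.1]
finger_gap: 0.366
```

```bash
python3 - <<'E'
from h import *
st(); go([.44,-.26,.15],-4)
E
```

```text
t34.52 pos [ 361.8 -112.7   40. ] yaw-3.2 F [-0.4  0.3 -3.1] q1,q6 [-35.  59.] gap31.2
shift [  79.3  139.7 -118.7] turn 0.8
```

>>> carry_out(
  targets=[
    [[0, 0, -30, 0.8], [0, 0, -40, 0], [0, 0, -40, 0], [20, 35, 0, 0], [20, 35, 0, 0], [20, 35, 0, 0], [20, 35, 0, 0], [0, 0, 0, 0]],
  ],
)

```text
clock: 35.52
eef_pos: [0.4421, -0.2669, 0.1466]
orientation: [0.999, -0.035, -0.028, -0.012]
wrist_force: [0.2, 0.2, -2.5]
finger_gap: 0.364
```

```bash
python3 - <<'E'
from h import *
st(); go([.44,-.260,.032],-4)
E
```

```text
t35.52 pos [ 442.1 -266.9  146.6] yaw-4.0 F [ 0.2  0.2 -2.5] q1,q6 [-44.  51.] gap31.1
shift [  3.8  -4.3 114.7] turn 0.0
```

>>> carry_out(
  targets=[
    [[2, -5, 30, 0], [0, -2, 30, 0], [0, 0, 25, 0], [0, 0, 15, 0], [0, 0, 0, 0]],
  ],
)

```text
clock: 36.15
eef_pos: [0.4389, -0.2554, 0.0442]
orientation: [0.999, -0.035, -0.028, -0.012]
wrist_force: [-0.3, -0.4, -3.6]
finger_gap: 0.364
```

```bash
python3 - <<'E'
from h import *
st(); go([.44,-.260,.032],-4)
E
```

```text
t36.15 pos [ 438.9 -255.4   44.2] yaw-4.0 F [-0.3 -0.4 -3.6] q1,q6 [-43.  52.] gap31.1
shift [ 2.1  4.8 12. ] turn 0.0
```

>>> carry_out(
  targets=[
    [[2, 5, 6, 0], [0, 0, 4, 0], [0, 0, 0, 0]],
  ],
)

```text
clock: 36.52
eef_pos: [0.4417, -0.2619, 0.0356]
orientation: [0.999, -0.035, -0.026, -0.011]
wrist_force: [-0.2, -0.8, -3.5]
finger_gap: 0.363
```

>>> carry_out(
  targets=[
    [[0, 0, 2, 0], [0, 0, 1, 0]],
  ],
)

```text
clock: 36.78
eef_pos: [0.442, -0.2623, 0.0331]
orientation: [0.999, -0.035, -0.026, -0.011]
wrist_force: [-0.1, -1.0, -3.7]
finger_gap: 0.367
```

>>> carry_out(
  targets=[
    [[0, 0, 0, 0], [0, 0, 0, 0], [0, 0, 0, 0]],
  ],
  claw=60,
)

```text
clock: 37.15
eef_pos: [0.4432, -0.2633, 0.0345]
orientation: [0.999, -0.035, -0.024, -0.01]
wrist_force: [1.0, 0.1, -0.0]
finger_gap: 0.704
```

>>> carry_out(
  targets=[
    [[0, 0, -25, 0], [0, 0, -45, 0], [0, 0, -55, 0], [0, 0, -55, 0], [0, 0, -40, 0], [0, 0, 0, 0]],
  ],
)

```text
clock: 37.9
eef_pos: [0.4541, -0.2681, 0.262]
orientation: [0.999, -0.035, -0.024, -0.009]
wrist_force: [0.0, 0.1, -1.4]
finger_gap: 0.701
```

```bash
python3 - <<'E'
from h import *
st(); d=cam("wrist","w9"); c=d["img"]; cv2.imwrite("pics/w9s.png",c[:,:,::-1])
print(w2px(d,[(.487-.07,-.263-.011,.064),(.487+.07,-.263-.021,.064),(.5255,-.1205,.143)]).round(0))
o=np.array([530.5,-15.5])/1e3; a=np.radians(-3.2); u=np.array([np.cos(a),np.sin(a)]); v=np.array([-u[1],u[0]])
p=o+.110*v; print("handle",p)
s=ctrl.state(); go([p[0],p[1],.2],None); print(R.from_quat(s["orientation"]).as_matrix()[:,2].round(3))
E
```

```text
t37.90 pos [ 454.1 -268.1  262. ] yaw-4.0 F [ 0.   0.1 -1.4] q1,q6 [-43.  51.] gap59.9
[[328. 234.]
 [330.  94.]
 [123. 147.]]
handle [0.53664037 0.09432848]
shift [  60.9 -365.4   63.9] turn None
[-0.049  0.023 -0.999]
```

View pics/w9s.png

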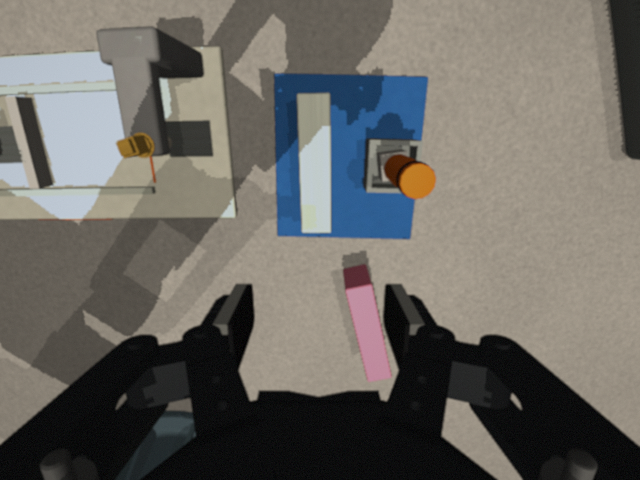

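The block lies flat on the clear half (297–331, 94–233) and the driver is in its cup. Going over the pusher handle.

>>> carry_out(
  targets=[
    [[5, -55, 0, 0], [5, -55, 0, 0], [5, -55, 0, 0], [5, -55, 0, 0], [5, -55, 0, 0], [5, -55, 0, 0], [0, 0, 0, 0]],
  ],
)

```text
clock: 38.83
eef_pos: [0.502, 0.0703, 0.2524]
orientation: [0.999, -0.037, -0.034, -0.013]
wrist_force: [0.2, -0.9, -0.2]
finger_gap: 0.706
```

```bash
cat >> h.py <<'E'
def blobs(d,h0,h1,smin=120,vmin=60,amin=60):
    h=cv2.cvtColor(d["img"],cv2.COLOR_RGB2HSV); H=h[...,0].astype(int)
    m=((H>=h0)&(H<=h1) if h0<=h1 else (H>=h0)|(H<=h1))&(h[...,1]>smin)&(h[...,2]>vmin)
    n,l,s,c=cv2.connectedComponentsWithStats(m.astype(np.uint8)); return [(c[i].round(1),s[i,:4],s[i,4]) for i in range(1,n) if s[i,4]>amin],l
E
python3 - <<'E'
from h import *
w=load("w9"); print("block ctr",px2w(w,[(297,94),(330,94),(331,233),(300,233)],.064).mean(0).round(4))
s=st(); d=cam("wrist","w10")
b,l=blobs(d,172,6,140,90)
for c,bb,a in b: print(c,bb,a,(px2w(d,[c],.104)[0]*1e3).round(1))
print(w2px(d,[(.5366,.0943,.104),(.5366,.0943,.06)]).round(0)); go([.5366,.0943,.2],-3.2)
E
```

```text
block ctr [ 0.4884 -0.2646  0.064 ]
t38.83 pos [502.   70.3 252.4] yaw-4.2 F [ 0.2 -0.9 -0.2] q1,q6 [-6. 88.] gap60.3
[291.9 170.9] [282 162  21  19] 363 [538.8  92.8 104. ]
[[290. 174.]
 [295. 166.]]
shift [ 36.3 -27.   50.4] turn -1.1
```

>>> carry_out(
  targets=[
    [[36, -25, 10, 0], [0, 0, 40, 0], [0, 0, 40, 0], [0, 0, 0, 0]],
  ],
)

```text
clock: 39.38
eef_pos: [0.5323, 0.0887, 0.1544]
orientation: [0.998, -0.041, -0.037, -0.012]
wrist_force: [-0.0, 0.1, 0.5]
finger_gap: 0.702
```

```bash
python3 - <<'E'
from h import *
s=st(); go([.538,.0935,.068],-3.2);print(R.from_quat(s["orientation"]).as_matrix()[:,2].round(3))
E
```

```text
t39.38 pos [532.3  88.7 154.4] yaw-4.6 F [-0.   0.1  0.5] q1,q6 [-4. 90.] gap59.9
shift [11.8 -3.5 85.9] turn -1.4
[-0.073  0.027 -0.997]
```

>>> carry_out(
  targets=[
    [[11, -3.5, 25, -1.4], [0, 0, 30, 0], [0, 0, 25, 0], [0, 0, 5, 0], [0, 0, 0, 0]],
  ],
)

```text
clock: 40.0
eef_pos: [0.5427, 0.0878, 0.0739]
orientation: [0.999, -0.031, -0.033, -0.012]
wrist_force: [0.4, 0.4, -0.2]
finger_gap: 0.706
```

>>> carry_out(
  targets=[
    [[0, 0, 0, 0], [0, 0, 0, 0], [0, 0, 0, 0], [0, 0, 0, 0], [0, 0, 0, 0], [0, 0, 0, 0]],
  ],
  claw=8,
)

```text
clock: 40.75
eef_pos: [0.5447, 0.0937, 0.0775]
orientation: [0.999, -0.031, -0.03, -0.016]
wrist_force: [0.7, 1.5, -4.6]
finger_gap: 0.197
```

```bash
python3 - <<'E'
from h import *
s=st(); M=R.from_quat(s["orientation"]).as_matrix(); print(M[2].round(3))
E
```

```text
t40.75 pos [544.7  93.7  77.5] yaw-3.5 F [ 0.7  1.5 -4.6] q1,q6 [-4. 89.] gap16.8
[-0.061 -0.03  -0.998]
```

>>> carry_out(
  targets=[
    [[0, -12, 0.3, 0], [0, -12, 0.3, 0], [0, -12, 0.3, 0], [0, -12, 0.3, 0], [0, -12, 0.3, 0]],
  ],
)

```text
clock: 41.38
eef_pos: [0.5478, 0.1437, 0.0774]
orientation: [0.999, -0.032, -0.032, -0.007]
wrist_force: [-1.3, -10.0, -2.4]
finger_gap: 0.197
```

```bash
python3 - <<'E'
from h import *
st(); go([.538+.056*.066+.0067,.0937+.066,.0755],-3.3)
E
```

```text
t41.38 pos [547.8 143.7  77.4] yaw-3.6 F [ -1.3 -10.   -2.4] q1,q6 [ 2. 95.] gap16.8
shift [ -0.3 -16.    2.1] turn -0.3
```

>>> carry_out(
  targets=[
    [[0, -11, 0.2, 0], [0, -8, 0.2, 0], [0, -3, 0, 0]],
  ],
)

```text
clock: 41.75
eef_pos: [0.5487, 0.16, 0.0773]
orientation: [0.999, -0.032, -0.034, -0.002]
wrist_force: [-0.4, -9.4, -2.6]
finger_gap: 0.197
```

```bash
python3 - <<'E'
from h import *
st()
E
```

```text
t41.75 pos [548.7 160.   77.3] yaw-3.7 F [-0.4 -9.4 -2.6] q1,q6 [ 4. 97.] gap16.8
```

>>> carry_out(
  targets=[
    [[4, -2, 0.2, 0], [5, -2, 0.3, 0], [5, -2, 0.3, 0], [4, -2, 0.2, 0]],
  ],
)

```text
clock: 42.25
eef_pos: [0.5672, 0.1596, 0.0771]
orientation: [0.999, -0.034, -0.036, 0.003]
wrist_force: [-12.4, -8.1, 8.9]
finger_gap: 0.196
```

```bash
python3 - <<'E'
from h import *
st()
E
```

```text
t42.25 pos [567.2 159.6  77.1] yaw-3.9 F [-12.4  -8.1   8.9] q1,q6 [ 4. 98.] gap16.7
```

>>> carry_out(
  targets=[
    [[0, 4, 0, 0], [0, 4, 0, 0], [0, 0, 0, 0]],
  ],
)

```text
clock: 42.62
eef_pos: [0.5662, 0.1507, 0.0773]
orientation: [0.999, -0.035, -0.037, 0.002]
wrist_force: [0.3, 1.1, -4.8]
finger_gap: 0.198
```

```bash
python3 - <<'E'
from h import *
st()
E
```

```text
t42.62 pos [566.2 150.7  77.3] yaw-4.0 F [ 0.3  1.1 -4.8] q1,q6 [ 3. 97.] gap16.9
```

The spring load went to the catch (Fy -8 → +1). Releasing, rising, and re-checking the bench from the top.

>>> carry_out(
  targets=[
    [[0, 0, 0, 0], [0, 0, 0, 0], [0, 0, 0, 0]],
  ],
  claw=45,
)

```text
clock: 43.0
eef_pos: [0.5673, 0.1508, 0.0789]
orientation: [0.999, -0.035, -0.036, 0.003]
wrist_force: [0.4, -0.2, -0.2]
finger_gap: 0.527
```

>>> carry_out(
  targets=[
    [[0, 0, -20, 0], [0, 0, -40, 0], [0, 0, -50, 0], [0, 0, -50, 0], [0, 0, -20, 0], [0, 0, 0, 0]],
  ],
)

```text
clock: 43.75
eef_pos: [0.5817, 0.1517, 0.2727]
orientation: [0.999, -0.035, -0.032, 0.003]
wrist_force: [0.5, 0.2, 0.3]
finger_gap: 0.525
```

>>> carry_out(
  targets=[
    [[0, 0, 0, -10.5], [0, 0, 0, -10.5], [0, 0, 0, -10.5], [0, 0, 0, -10.5], [0, 0, 0, -10.5], [0, 0, 0, -10.5], [0, 0, 0, -10.5], [0, 0, 0, -10.5]],
  ],
)

```text
clock: 44.75
eef_pos: [0.5769, 0.1516, 0.2665]
orientation: [0.754, 0.656, -0.03, -0.023]
wrist_force: [-0.5, 0.3, 0.2]
finger_gap: 0.529
```

```bash
python3 - <<'E'
from h import *
s=st(); print(R.from_quat(s["orientation"]).as_matrix()[:,2].round(3)); go([.45,.25,.28],90)
d=cam("wrist","w11"); t=cam("top","t11")
b,l=blobs(t,172,6,140,60,8)
for c,bb,a in b: print("red",c,a,(px2w(t,[c],.104)[0]*1e3).round(1))
cv2.imwrite("pics/c11.png",np.vstack([cv2.resize(d["img"],(440,330)),cv2.resize(t["img"][190:330,155:400],(440,251),interpolation=2)])[:,:,::-1])
E
```

```text
t44.75 pos [576.9 151.6 266.5] yaw82.1 F [-0.5  0.3  0.2] q1,q6 [ 3. 11.] gap45.2
[-0.076 -0.004 -0.997]
shift [  79.8 -140.    -4.2] turn -7.9
red [327.6 115.4] 16 [873.   15.8 104. ]
red [361.3 114.1] 16 [877.7 -75.9 104. ]
red [383.8 123.2] 19 [ 852.9 -137.1  104. ]
red [350.5 124.5] 18 [848.2 -46.8 104. ]
red [317.2 125.8] 16 [843.5  43.7 104. ]
red [373.  133.5] 18 [ 823.9 -108.   104. ]
red [339.7 135.2] 19 [818.  -17.8 104. ]
```

View pics/c11.png

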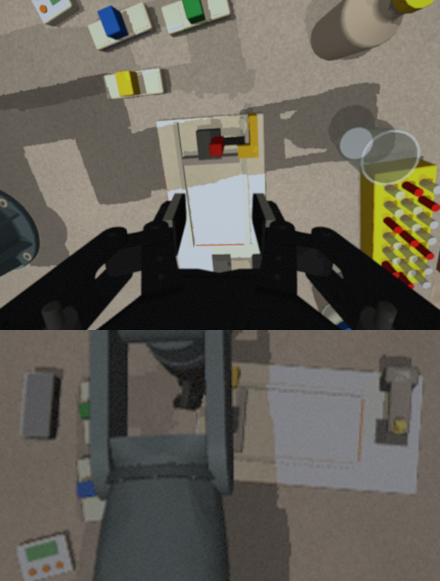

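The pusher is parked, with the handle and tongue behind the yellow catch. Three cassettes are out: yellow (123,83), blue (110,22), and green (185,8) in the upper view. Blue looks turned about 20°.

```bash
cat >> h.py <<'E'
COL=dict(yel=(20,33),blu=(105,125),grn=(45,85))
def tab(d,name,z=.056,near=None):
    b,l=blobs(d,*COL[name],120,50,60); out=[]
    for c,bb,a in b:
        x,y,w,h=bb; i=l[int(y+h/2),int(x+w/2)]
        if not i: continue
        cn=max(cv2.findContours((l==i).astype(np.uint8),0,1)[0],key=cv2.contourArea)
        q=px2w(d,cn.reshape(-1,2),z)[:,:2]*1e3; (cx,cy),(w_,h_),ang=cv2.minAreaRect(q.astype(np.float32))
        ang=ang if w_>h_ else ang+90   # direction of long side (cassette y)
        phi=(ang-90+90)%180-90; out.append((a,cx,cy,min(w_,h_),max(w_,h_),phi))
        print(name,"px",c,"ctr %.1f %.1f size %.1fx%.1f phi %.1f"%out[-1][1:])
    return out
E
python3 - <<'E'
from h import *
d=load("w11"); print(d["W"][:3,3].round(3))
for n in COL: tab(d,n)
go([.425,.19,.27],90)
E
```

```text
[0.598 0.222 0.408]
yel px [596.5   7.3] ctr 839.7 301.4 size 15.6x54.5 phi 83.4
yel px [185.2 120.7] ctr 434.7 258.8 size 33.4x36.2 phi -1.2
yel px [574.  318.1] ctr 843.6 -39.2 size 118.7x246.9 phi 3.0
yel px [567.1 256.2] ctr 827.7 61.9 size 16.0x54.0 phi -88.2
blu px [161.4  30.3] ctr 432.5 345.9 size 31.1x37.2 phi 9.4
blu px [499.9 474.6] ctr 765.6 -266.9 size 15.0x31.0 phi 37.5
grn px [280.3  11.9] ctr 551.5 342.2 size 23.0x24.7 phi 7.1
shift [  16.3 -155.7    7.9] turn -8.2
```

>>> carry_out(
  targets=[
    [[0, 0, -5, -8], [13, -38, 0, 0], [13, -38, 0, 0], [13, -38, 0, 0], [0, -38, 0, 0], [0, 0, 0, 0]],
  ],
  claw=55,
)

```text
clock: 45.6
eef_pos: [0.4198, 0.1931, 0.2798]
orientation: [0.717, 0.696, -0.031, -0.027]
wrist_force: [0.3, -0.1, -0.7]
finger_gap: 0.642
```

```bash
python3 - <<'E'
from h import *
s=st(); d=cam("wrist","w12"); print(d["W"][:3,3].round(3),R.from_quat(s["orientation"]).as_matrix()[:,2].round(3))
for n in COL: tab(d,n)
E
```

```text
t45.60 pos [419.8 193.1 279.8] yaw88.4 F [ 0.3 -0.1 -0.7] q1,q6 [10. 11.] gap54.8
[0.434 0.265 0.422] [-0.082 -0.004 -0.997]
yel px [342.6 141. ] ctr 429.3 259.7 size 23.0x35.1 phi -1.6
yel px [504.2 233.8] ctr 608.2 156.3 size 35.5x73.2 phi -5.1
yel px [624.3 372.9] ctr 777.3 -30.0 size 54.4x240.4 phi 15.3
blu px [340.3  51.8] ctr 427.7 346.0 size 22.3x36.4 phi 9.6
grn px [467.5  81.6] ctr 553.1 314.5 size 27.6x35.1 phi 6.3
```

The yellow cassette is at (429,260), and the tab size 23×35 checks out. The tool has crept to a 4.7° tilt. I'll test whether small upward rows undo it.

>>> carry_out(
  targets=[
    [[0, 0, -8, 0], [0, 0, -8, 0], [0, 0, -8, 0], [0, 0, -8, 0], [0, 0, -8, 0], [0, 0, -8, 0], [0, 0, -8, 0], [0, 0, -8, 0]],
  ],
)

```text
clock: 46.65
eef_pos: [0.4293, 0.1924, 0.3476]
orientation: [0.719, 0.694, -0.031, -0.027]
wrist_force: [-0.5, 0.8, -0.2]
finger_gap: 0.649
```

```bash
python3 - <<'E'
from h import *
s=st(); print(R.from_quat(s["orientation"]).as_matrix()[:,2].round(4),s["joint_pos"].round(4))
E
```

```text
t46.65 pos [429.3 192.4 347.6] yaw88.0 F [-0.5  0.8 -0.2] q1,q6 [ 9. 11.] gap55.4
[-0.0815 -0.0041 -0.9967] [ 0.1619 -0.0778  1.6472  0.0091  1.6533  0.1969]
```

>>> carry_out(
  targets=[
    [[0, 0, 40, 0], [0, 0, 40, 0], [0, 0, 40, 0], [0, 0, 0, 0]],
  ],
)

```text
clock: 47.15
eef_pos: [0.4211, 0.1923, 0.2284]
orientation: [0.719, 0.694, -0.029, -0.025]
wrist_force: [-0.2, -0.1, -0.5]
finger_gap: 0.645
```

```bash
python3 - <<'E'
from h import *
s=st(); print(R.from_quat(s["orientation"]).as_matrix()[:,2].round(4),s["joint_pos"].round(4))
E
```

```text
t47.15 pos [421.1 192.3 228.4] yaw88.0 F [-0.2 -0.1 -0.5] q1,q6 [ 9. 11.] gap55.1
[-0.0764 -0.0034 -0.9971] [ 0.1644 -0.0191  1.8296  0.0093  1.4071  0.197 ]
```

Fast descents help slightly, and 4.4° is tolerable for the cassettes. Proceeding to the yellow one.

```bash
python3 - <<'E'
from h import *
go([.4293,.2597,.033],88.4); go([.4293,.2597,.12],88.4)
E
```

```text
shift [ 68.8  20.7 193.9] turn -0.4
shift [ 68.3  14.1 107.2] turn -0.4
```

>>> carry_out(
  targets=[
    [[34, 8, 50, 0], [34, 8, 55, 0], [0, 0, 0, 0]],
  ],
  claw=52,
)

```text
clock: 47.52
eef_pos: [0.4377, 0.2619, 0.1263]
orientation: [0.719, 0.694, -0.024, -0.023]
wrist_force: [-0.4, -0.0, -0.4]
finger_gap: 0.607
```

```bash
python3 - <<'E'
from h import *
s=st();go([.4293,.2597,.033],88.4); print(R.from_quat(s["orientation"]).as_matrix()[:,2].round(4))
E
```

```text
t47.52 pos [437.7 261.9 126.3] yaw88.0 F [-0.4 -0.  -0.4] q1,q6 [17. 18.] gap51.8
shift [-2.1 -2.1 93.6] turn -0.4
[-0.0666 -0.0013 -0.9978]
```

>>> carry_out(
  targets=[
    [[-2, -2, 40, 0], [0, 0, 40, 0], [0, 0, 12, 0], [0, 0, 0, 0]],
  ],
)

```text
clock: 48.02
eef_pos: [0.4407, 0.2618, 0.045]
orientation: [0.719, 0.695, -0.016, -0.018]
wrist_force: [0.3, -0.2, 0.8]
finger_gap: 0.609
```

```bash
python3 - <<'E'
from h import *
s=st();go([.4293,.2597,.033],88.4); print(R.from_quat(s["orientation"]).as_matrix()[:,2].round(4))
E
```

```text
t48.02 pos [440.7 261.8  45. ] yaw88.0 F [ 0.3 -0.2  0.8] q1,q6 [17. 18.] gap52.0
shift [ -2.5 -10.8  12.5] turn -0.4
[-0.0479  0.0033 -0.9988]
```

>>> carry_out(
  targets=[
    [[0, 0, 0, 0], [0, 0, 0, 0], [0, 0, 0, 0], [0, 0, 0, 0], [0, 0, 0, 0], [0, 0, 0, 0]],
  ],
  claw=14,
)

```text
clock: 48.78
eef_pos: [0.4443, 0.2626, 0.0502]
orientation: [0.719, 0.695, -0.013, -0.016]
wrist_force: [-0.1, 0.4, -2.1]
finger_gap: 0.251
```

>>> carry_out(
  targets=[
    [[0, 0, -30, 0], [0, 0, -40, 0], [0, 0, -30, 0], [0, 0, 0, 0]],
  ],
)

```text
clock: 49.28
eef_pos: [0.4473, 0.2616, 0.1511]
orientation: [0.719, 0.695, -0.014, -0.017]
wrist_force: [0.3, -0.5, -2.1]
finger_gap: 0.257
```

```bash
cat >> h.py <<'E'
FO=np.array([.5308,-.0155]); FA=np.radians(-3.2)
def fw(x,y):
    c,s_=np.cos(FA),np.sin(FA); return FO+np.array([c*x-s_*y,s_*x+c*y])/1e3
E
python3 - <<'E'
from h import *
s=st(); print(R.from_quat(s["orientation"]).as_matrix()[:,2].round(4))
p=fw(0,-28); print(p); go([*p,.12],86.8)
E
```

```text
t49.27 pos [447.3 261.6 151.1] yaw88.0 F [ 0.3 -0.5 -2.1] q1,q6 [17. 18.] gap21.9
[-0.044   0.0043 -0.999 ]
[ 0.529237   -0.04345634]
shift [-302.1   93.8   26.2] turn 1.2
```

```bash
python3 - <<'E'
from h import *
d=cam("wrist","w13"); s=ctrl.state(); print(s["eef_pos"])
for z in (.157,): 
  for n in ("yel","blu","grn"): tab(d,n,z if n=="yel" else .056)
h=cv2.cvtColor(d["img"],cv2.COLOR_RGB2HSV)
m=((h[...,1]<40)&(h[...,2]>140)).astype(np.uint8); n,l,st_,c=cv2.connectedComponentsWithStats(m)
for i in range(1,n):
    if st_[i,4]>400: print(st_[i],c[i].round(0))
E
```

```text
[0.4461555  0.26128692 0.14955003]
yel px [323.1 241.3] ctr 449.6 289.7 size 1.2x66.3 phi 88.1
yel px [318.6 295.4] ctr 447.8 262.9 size 24.4x44.7 phi -1.5
yel px [522.7 340. ] ctr 543.2 237.0 size 23.8x46.4 phi -3.4
blu px [292.4 117.8] ctr 428.4 347.0 size 23.6x35.1 phi 9.5
grn px [472.7 158.5] ctr 551.9 315.2 size 30.2x35.2 phi 7.6
[     0      0    640    456 125560] [353. 141.]
[ 306   83   56   56 1934] [339. 110.]
[ 397  135   52   56 2303] [422. 161.]
[ 415  261   53   31 1049] [438. 274.]
[450 300  55  35 978] [481. 317.]
[  21  305  105   95 5440] [ 76. 347.]
[ 283  343   72   53 2430] [321. 374.]
```

The tab sits centred in the jaws at (448,263). Carrying it to the far end of the lane.

>>> carry_out(
  targets=[
    [[0, 0, -30, 1.2], [-50, 15, 0, 0], [-50, 15, 0, 0], [-50, 15, 0, 0], [-50, 15, 0, 0], [-50, 15, 0, 0], [-50, 15, 0, 0], [0, 0, 0, 0]],
  ],
)

```text
clock: 50.32
eef_pos: [0.5141, -0.0513, 0.159]
orientation: [0.725, 0.688, -0.023, -0.026]
wrist_force: [0.1, 0.4, -0.9]
finger_gap: 0.253
```

```bash
python3 - <<'E'
from h import *
s=st(); print(R.from_quat(s["orientation"]).as_matrix()[:,2].round(4))
p=fw(0,-28); go([*p,.075],86.8)
E
```

```text
t50.33 pos [514.1 -51.3 159. ] yaw87.0 F [ 0.1  0.4 -0.9] q1,q6 [-18. -15.] gap21.6
[-0.0691  0.0048 -0.9976]
shift [ 8.6 20.5 82.8] turn 0.2
```

>>> carry_out(
  targets=[
    [[5, 12, 35, 0], [3, 6, 30, 0], [0, 0, 10, 0], [0, 0, 0, 0]],
  ],
)

```text
clock: 50.82
eef_pos: [0.5234, -0.0408, 0.0761]
orientation: [0.725, 0.687, -0.025, -0.03]
wrist_force: [0.9, 0.6, -0.2]
finger_gap: 0.259
```

```bash
python3 - <<'E'
from h import *
s=st(); print(R.from_quat(s["orientation"]).as_matrix()[:,2].round(4))
p=fw(0,-28); go([*p,.065],86.8)
E
```

```text
t50.83 pos [523.4 -40.8  76.1] yaw86.9 F [ 0.9  0.6 -0.2] q1,q6 [-17. -13.] gap22.1
[-0.0774  0.0085 -0.997 ]
shift [-2.4  6.8 10.6] turn 0.1
```

>>> carry_out(
  targets=[
    [[-2, 6, 0, 0], [0, 0, 4, 0], [0, 0, 0, 0]],
  ],
)

```text
clock: 51.2
eef_pos: [0.5307, -0.0432, 0.0737]
orientation: [0.725, 0.688, -0.024, -0.028]
wrist_force: [-0.1, -0.7, -1.1]
finger_gap: 0.258
```

```bash
python3 - <<'E'
from h import *
s=st(); p=fw(0,-28); go([*p,.062],86.8)
E
```

```text
t51.20 pos [530.7 -43.2  73.7] yaw87.0 F [-0.1 -0.7 -1.1] q1,q6 [-17. -13.] gap22.0
shift [-0.4 -0.6 11.8] turn 0.2
```

>>> carry_out(
  targets=[
    [[0, 0.5, 4, 0], [0, 0, 3, 0], [0, 0, 0, 0]],
  ],
)

```text
clock: 51.58
eef_pos: [0.5312, -0.0435, 0.067]
orientation: [0.725, 0.688, -0.024, -0.027]
wrist_force: [-0.1, 0.3, -1.8]
finger_gap: 0.258
```

```bash
python3 - <<'E'
from h import *
s=st(); p=fw(0,-28); go([*p,.062],86.8)
E
```

```text
t51.58 pos [531.2 -43.5  67. ] yaw87.0 F [-0.1  0.3 -1.8] q1,q6 [-17. -13.] gap22.1
shift [-0.1 -1.6  5.2] turn 0.2
```

>>> carry_out(
  targets=[
    [[0, -1, 3, 0], [0, 0, 2, 0]],
  ],
)

```text
clock: 51.82
eef_pos: [0.5297, -0.0433, 0.0619]
orientation: [0.725, 0.688, -0.024, -0.027]
wrist_force: [-3.7, 0.8, 3.6]
finger_gap: 0.261
```

>>> carry_out(
  targets=[
    [[0, 0, 2, 0], [0, 0, 0, 0]],
  ],
)

```text
clock: 52.08
eef_pos: [0.5297, -0.0435, 0.0621]
orientation: [0.725, 0.688, -0.024, -0.027]
wrist_force: [1.0, 0.1, -0.4]
finger_gap: 0.256
```

>>> carry_out(
  targets=[
    [[0, 0, 2, 0], [0, 0, 0, 0]],
  ],
)

```text
clock: 52.32
eef_pos: [0.5297, -0.0435, 0.062]
orientation: [0.725, 0.688, -0.024, -0.027]
wrist_force: [-0.5, 0.9, 0.4]
finger_gap: 0.256
```

>>> carry_out(
  targets=[
    [[0, 0, 0, 0], [0, 0, 0, 0], [0, 0, 0, 0]],
  ],
  claw=44,
)

```text
clock: 52.7
eef_pos: [0.5298, -0.0436, 0.0616]
orientation: [0.725, 0.688, -0.024, -0.027]
wrist_force: [-0.6, -1.1, -0.5]
finger_gap: 0.516
```

>>> carry_out(
  targets=[
    [[0, 0, -30, 0], [0, 0, -55, 0], [0, 0, -60, 0], [48, -15, 0, 0], [48, -15, 0, 0], [48, -15, 0, 0], [48, -15, 0, 0], [0, 0, 0, 0]],
  ],
)

```text
clock: 53.7
eef_pos: [0.4898, 0.1553, 0.2151]
orientation: [0.726, 0.687, -0.024, -0.028]
wrist_force: [-0.5, -0.5, 0.2]
finger_gap: 0.514
```

```bash
python3 - <<'E'
from h import *
s=st(); d=cam("wrist","w14"); print(R.from_quat(s["orientation"]).as_matrix()[:,2].round(4))
for n in COL: tab(d,n)
go([.428,.27,.22],99.5)
E
```

```text
t53.70 pos [489.8 155.3 215.1] yaw86.8 F [-0.5 -0.5  0.2] q1,q6 [4. 7.] gap43.9
[-0.0729  0.0083 -0.9973]
yel px [461.1 215.9] ctr 605.5 154.2 size 38.9x70.5 phi -3.7
yel px [621.4 366.9] ctr 781.7 -24.0 size 50.8x228.7 phi 13.4
yel px [356.4 364.6] ctr 511.1 -6.5 size 3.0x40.6 phi 86.8
yel px [371.2 381.7] ctr 526.4 -28.5 size 16.2x25.3 phi -0.6
blu px [248.3   7.7] ctr 431.3 335.0 size 14.6x26.2 phi -85.7
grn px [403.1  23. ] ctr 555.2 314.1 size 24.3x35.7 phi 6.2
shift [112.4 -69.    0.4] turn -12.8
```

>>> carry_out(
  targets=[
    [[0, 0, 0, -6.4], [0, 0, 0, -6.4], [50, -7, 0, 0], [50, -7, 0, 0], [50, -7, 20, 0], [49, -7, 30, 0], [0, 0, 0, 0]],
  ],
  claw=56,
)

```text
clock: 54.62
eef_pos: [0.4301, 0.342, 0.1684]
orientation: [0.647, 0.761, -0.021, -0.029]
wrist_force: [-0.2, -0.9, -0.6]
finger_gap: 0.653
```

```bash
python3 - <<'E'
from h import *
s=st(); d=cam("wrist","w15"); print(R.from_quat(s["orientation"]).as_matrix()[:,2].round(4))
for n in COL: tab(d,n)
go([.428,.3465,.075],99.5)
E
```

```text
t54.62 pos [430.1 342.  168.4] yaw99.2 F [-0.2 -0.9 -0.6] q1,q6 [25. 15.] gap55.7
[-0.0706  0.0055 -0.9975]
yel px [476.  441.9] ctr 604.1 161.8 size 28.4x74.5 phi 47.1
blu px [326.6 223.8] ctr 427.6 348.8 size 21.9x37.6 phi 10.0
grn px [472.7 288.8] ctr 555.3 316.7 size 23.0x36.0 phi 7.4
shift [ 4.4  3.4 94.9] turn -0.4
```

>>> carry_out(
  targets=[
    [[5, 4, 25, 0], [0, 0, 30, 0], [0, 0, 30, 0], [0, 0, 10, 0], [0, 0, 0, 0]],
  ],
)

```text
clock: 55.3
eef_pos: [0.4379, 0.3415, 0.0768]
orientation: [0.651, 0.758, -0.016, -0.025]
wrist_force: [-0.2, -0.1, 0.2]
finger_gap: 0.657
```

```bash
python3 - <<'E'
from h import *
s=st(); go([.428,.348,.034],99.7);print(R.from_quat(s["orientation"]).as_matrix()[:,2].round(4))
E
```

```text
t55.30 pos [437.9 341.5  76.8] yaw98.6 F [-0.2 -0.1  0.2] q1,q6 [25. 15.] gap56.1
shift [ 7.2 -6.3 43.4] turn -1.1
[-0.059   0.0076 -0.9982]
```

>>> carry_out(
  targets=[
    [[7, -9, 14, -1.1], [0, -1, 14, 0], [0, 0, 8, 0], [0, 0, 0, 0]],
  ],
)

```text
clock: 55.8
eef_pos: [0.4259, 0.3479, 0.0417]
orientation: [0.644, 0.765, -0.014, -0.024]
wrist_force: [-0.6, -0.4, -0.1]
finger_gap: 0.654
```

```bash
python3 - <<'E'
from h import *
s=st(); go([.428,.348,.034],99.7);print(R.from_quat(s["orientation"]).as_matrix()[:,2].round(4))
E
```

```text
t55.80 pos [425.9 347.9  41.7] yaw99.8 F [-0.6 -0.4 -0.1] q1,q6 [26. 15.] gap55.8
shift [-0.4  2.5  7.6] turn 0.1
[-0.0551  0.0093 -0.9984]
```

>>> carry_out(
  targets=[
    [[0, 2, 6, 0], [0, 0, 0, 0]],
  ],
)

```text
clock: 56.05
eef_pos: [0.428, 0.3486, 0.0356]
orientation: [0.644, 0.765, -0.014, -0.024]
wrist_force: [-0.5, -0.5, -0.2]
finger_gap: 0.66
```

>>> carry_out(
  targets=[
    [[0, 0, 0, 0], [0, 0, 0, 0], [0, 0, 0, 0], [0, 0, 0, 0], [0, 0, 0, 0], [0, 0, 0, 0]],
  ],
  claw=14,
)

```text
clock: 56.8
eef_pos: [0.4289, 0.3489, 0.0368]
orientation: [0.644, 0.765, -0.013, -0.024]
wrist_force: [-0.1, -0.3, -0.4]
finger_gap: 0.272
```

```bash
python3 - <<'E'
from h import *
s=st()
E
```

```text
t56.80 pos [428.9 348.9  36.8] yaw99.8 F [-0.1 -0.3 -0.4] q1,q6 [26. 15.] gap23.2
```

>>> carry_out(
  targets=[
    [[0, 0, -30, 0], [0, 0, -50, 0], [0, 0, -60, 0], [0, 0, 0, 6.5], [0, 0, 0, 6.5], [0, 0, 0, 0]],
  ],
)

```text
clock: 57.55
eef_pos: [0.4352, 0.3468, 0.1795]
orientation: [0.728, 0.685, -0.017, -0.022]
wrist_force: [0.5, -0.0, -0.7]
finger_gap: 0.269
```

```bash
python3 - <<'E'
from h import *
s=st(); p=fw(0,32); go([*p,.18],86.8);print(R.from_quat(s["orientation"]).as_matrix()[:,2].round(4))
d=cam("wrist","w16"); tab(d,"blu",s["eef_pos"][2]+.017)
E
```

```text
t57.55 pos [435.2 346.8 179.5] yaw86.5 F [ 0.5 -0.  -0.7] q1,q6 [25. 28.] gap23.0
shift [-323.7  117.1   -8.9] turn -0.3
[-0.0563  0.0088 -0.9984]
blu px [365.6 246.8] ctr 458.6 375.1 size 0.4x25.8 phi 87.7
blu px [318.4 305.4] ctr 436.4 348.8 size 24.3x44.9 phi -3.0
```

>>> carry_out(
  targets=[
    [[-54, 19, 0, 0], [-54, 19, 0, 0], [-54, 19, 0, 0], [-54, 19, 0, 0], [-54, 19, 0, 0], [-54, 19, 0, 0], [0, 0, 0, 0]],
  ],
)

```text
clock: 58.48
eef_pos: [0.5322, 0.0082, 0.1669]
orientation: [0.72, 0.693, -0.019, -0.025]
wrist_force: [-0.1, 0.8, -0.2]
finger_gap: 0.27
```

```bash
python3 - <<'E'
from h import *
s=st(); p=fw(0,32); go([*p,.07],86.8);print(R.from_quat(s["orientation"]).as_matrix()[:,2].round(4))
E
```

```text
t58.48 pos [532.2   8.2 166.9] yaw87.8 F [-0.1  0.8 -0.2] q1,q6 [-12.  -9.] gap23.1
shift [ 7.6  6.1 96.7] turn 1.0
[-0.0617  0.0086 -0.9981]
```

>>> carry_out(
  targets=[
    [[7, 6, 30, 1], [0, 0, 30, 0], [0, 0, 25, 0], [0, 0, 0, 0]],
  ],
)

```text
clock: 58.98
eef_pos: [0.5314, 0.0181, 0.0782]
orientation: [0.724, 0.689, -0.02, -0.026]
wrist_force: [-0.1, -0.3, -1.1]
finger_gap: 0.269
```

```bash
python3 - <<'E'
from h import *
s=st(); p=fw(0,32); go([*p,.055],86.8);print(R.from_quat(s["orientation"]).as_matrix()[:,2].round(4))
E
```

```text
t58.98 pos [531.4  18.1  78.2] yaw87.1 F [-0.1 -0.3 -1.1] q1,q6 [-11.  -8.] gap22.9
shift [-1.8  2.8 23. ] turn 0.3
[-0.0651  0.0107 -0.9978]
```

>>> carry_out(
  targets=[
    [[-2, 3, 10, 0], [0, 0, 8, 0], [0, 0, 0, 0]],
  ],
)

```text
clock: 59.35
eef_pos: [0.5346, 0.0167, 0.0609]
orientation: [0.723, 0.69, -0.019, -0.025]
wrist_force: [0.5, -0.1, -1.1]
finger_gap: 0.268
```

```bash
python3 - <<'E'
from h import *
s=st(); p=fw(0,32); go([*p,.049],86.8)
E
```

```text
t59.35 pos [534.6  16.7  60.9] yaw87.3 F [ 0.5 -0.1 -1.1] q1,q6 [-11.  -8.] gap22.9
shift [-0.5 -1.3 12. ] turn 0.5
```

>>> carry_out(
  targets=[
    [[0, 0, 5, 0], [0, 0, 3, 0]],
  ],
)

```text
clock: 59.6
eef_pos: [0.535, 0.0167, 0.0536]
orientation: [0.723, 0.69, -0.018, -0.024]
wrist_force: [0.0, 0.6, -0.1]
finger_gap: 0.267
```

>>> carry_out(
  targets=[
    [[0, 0, 2, 0], [0, 0, 0, 0]],
  ],
)

```text
clock: 59.85
eef_pos: [0.5348, 0.0166, 0.0514]
orientation: [0.723, 0.69, -0.018, -0.024]
wrist_force: [-0.1, -0.0, -0.7]
finger_gap: 0.27
```

```bash
python3 - <<'E'
from h import *
s=st(); p=fw(0,32); go([*p,.049],86.8)
E
```

```text
t59.85 pos [534.8  16.6  51.4] yaw87.3 F [-0.1 -0.  -0.7] q1,q6 [-11.  -8.] gap23.0
shift [-0.3 -2.1  2.5] turn 0.5
```

>>> carry_out(
  targets=[
    [[0, -2, 2, 0], [0, 0, 2, 0]],
  ],
)

```text
clock: 60.1
eef_pos: [0.5326, 0.0164, 0.0488]
orientation: [0.723, 0.69, -0.019, -0.024]
wrist_force: [-10.7, -0.6, 20.6]
finger_gap: 0.268
```

>>> carry_out(
  targets=[
    [[0, 0, 2, 0], [0, 0, 0, 0]],
  ],
)

```text
clock: 60.35
eef_pos: [0.5329, 0.0163, 0.0497]
orientation: [0.723, 0.69, -0.019, -0.024]
wrist_force: [-0.9, 0.2, -1.4]
finger_gap: 0.265
```

>>> carry_out(
  targets=[
    [[0, 0, 0, 0], [0, 0, 0, 0], [0, 0, 0, 0]],
  ],
  claw=44,
)

```text
clock: 60.72
eef_pos: [0.533, 0.0163, 0.0497]
orientation: [0.723, 0.69, -0.018, -0.024]
wrist_force: [0.2, 0.1, -0.3]
finger_gap: 0.513
```

>>> carry_out(
  targets=[
    [[0, 0, -30, 0], [0, 0, -50, 0], [0, 0, -60, 0], [50, 5, 0, 0], [50, 5, 0, 0], [50, 5, 0, 0], [0, 0, 0, 0]],
  ],
)

```text
clock: 61.6
eef_pos: [0.5645, 0.1675, 0.1931]
orientation: [0.724, 0.689, -0.018, -0.024]
wrist_force: [0.4, -0.9, 0.3]
finger_gap: 0.514
```

```bash
python3 - <<'E'
from h import *
s=st(); d=cam("wrist","w17"); print(R.from_quat(s["orientation"]).as_matrix()[:,2].round(4))
tab(d,"grn"); tab(d,"blu",.068); tab(d,"yel",.068)
go([.5553,.316,.15],97)
E
```

```text
t61.60 pos [564.5 167.5 193.1] yaw87.1 F [ 0.4 -0.9  0.3] q1,q6 [5. 7.] gap43.9
[-0.0599  0.0104 -0.9982]
grn px [309.1  37.9] ctr 556.4 314.3 size 22.3x35.3 phi 7.2
blu px [302.9 372. ] ctr 534.0 23.1 size 23.7x54.7 phi -3.0
yel px [380.6 241.4] ctr 605.2 159.2 size 31.8x70.5 phi -3.2
yel px [586.  372.6] ctr 818.4 4.0 size 57.2x198.3 phi 49.3
yel px [329.3 389.1] ctr 559.6 3.9 size 3.1x25.6 phi 85.8
shift [149.2 -14.3  44.9] turn -10.0
```

>>> carry_out(
  targets=[
    [[0, 0, 0, -10], [50, 3, 0, 0], [50, 3, 15, 0], [48, 3, 30, 0], [0, 0, 30, 0], [0, 0, 0, 0]],
  ],
  claw=56,
)

```text
clock: 62.4
eef_pos: [0.5517, 0.3102, 0.1172]
orientation: [0.663, 0.748, -0.018, -0.025]
wrist_force: [-0.3, -0.2, 1.0]
finger_gap: 0.657
```

```bash
python3 - <<'E'
from h import *
s=st(); d=cam("wrist","w18"); print(R.from_quat(s["orientation"]).as_matrix()[:,2].round(4))
tab(d,"grn"); go([.556,.3155,.07],97.2)
E
```

```text
t62.40 pos [551.7 310.2 117.2] yaw96.9 F [-0.3 -0.2  1. ] q1,q6 [18. 10.] gap56.1
[-0.0609  0.0067 -0.9981]
grn px [332.6 242.9] ctr 556.6 317.9 size 21.8x39.1 phi 6.9
shift [ 3.8  6.4 48.9] turn -0.3
```

>>> carry_out(
  targets=[
    [[5, 6, 20, 0], [0, 0, 25, 0], [0, 0, 5, 0], [0, 0, 0, 0]],
  ],
)

```text
clock: 62.95
eef_pos: [0.5622, 0.3137, 0.0759]
orientation: [0.665, 0.746, -0.012, -0.021]
wrist_force: [-0.1, -0.9, 0.3]
finger_gap: 0.66
```

```bash
python3 - <<'E'
from h import *
s=st(); go([.556,.3165,.0355],97.2)
E
```

```text
t62.95 pos [562.2 313.7  75.9] yaw96.5 F [-0.1 -0.9  0.3] q1,q6 [18. 11.] gap56.4
shift [ 2.8 -3.9 40.6] turn -0.7
```

>>> carry_out(
  targets=[
    [[3, -7, 14, -0.7], [0, -1, 14, 0], [0, 0, 9, 0], [0, 0, 0, 0]],
  ],
)

```text
clock: 63.45
eef_pos: [0.5527, 0.3163, 0.0392]
orientation: [0.661, 0.75, -0.01, -0.021]
wrist_force: [-0.4, 0.5, -0.3]
finger_gap: 0.655
```

```bash
python3 - <<'E'
from h import *
s=st(); go([.556,.3165,.0355],97.2)
E
```

```text
t63.45 pos [552.7 316.3  39.2] yaw97.3 F [-0.4  0.5 -0.3] q1,q6 [18. 10.] gap55.9
shift [-0.3  3.5  3.6] turn 0.1
```

>>> carry_out(
  targets=[
    [[0, 3, 3, 0], [0, 0, 0, 0]],
  ],
)

```text
clock: 63.7
eef_pos: [0.556, 0.317, 0.0361]
orientation: [0.661, 0.75, -0.01, -0.021]
wrist_force: [-0.8, 0.4, 0.0]
finger_gap: 0.658
```

>>> carry_out(
  targets=[
    [[0, 0, 0, 0], [0, 0, 0, 0], [0, 0, 0, 0], [0, 0, 0, 0], [0, 0, 0, 0], [0, 0, 0, 0]],
  ],
  claw=14,
)

```text
clock: 64.45
eef_pos: [0.5568, 0.3172, 0.0372]
orientation: [0.661, 0.75, -0.009, -0.02]
wrist_force: [-0.4, 0.2, 0.4]
finger_gap: 0.273
```

```bash
python3 - <<'E'
from h import *
s=st()
E
```

```text
t64.45 pos [556.8 317.2  37.2] yaw97.3 F [-0.4  0.2  0.4] q1,q6 [18. 10.] gap23.3
```

>>> carry_out(
  targets=[
    [[0, 0, -30, 0], [0, 0, -55, 0], [0, 0, -60, 0], [0, 0, 0, 10.5], [0, 0, 0, 0]],
  ],
)

```text
clock: 65.08
eef_pos: [0.5615, 0.3147, 0.1841]
orientation: [0.727, 0.686, -0.014, -0.02]
wrist_force: [-0.7, -0.0, -2.0]
finger_gap: 0.267
```

```bash
python3 - <<'E'
from h import *
s=st(); p=fw(0,92); go([*p,.18],86.8)
d=cam("wrist","w19"); tab(d,"grn",s["eef_pos"][2]+.017)
E
```

```text
t65.08 pos [561.5 314.7 184.1] yaw86.6 F [-0.7 -0.  -2. ] q1,q6 [18. 21.] gap22.8
shift [-239.5  -11.3    2.7] turn -0.2
grn px [318.3 308.6] ctr 562.4 316.4 size 23.9x45.3 phi -2.8
```

>>> carry_out(
  targets=[
    [[-48, -2, 0, 0], [-48, -2, 0, 0], [-48, -2, 0, 0], [-48, -2, 0, 0], [-46, -2, 0, 0], [0, 0, 0, 0]],
  ],
)

```text
clock: 65.88
eef_pos: [0.5364, 0.0717, 0.1764]
orientation: [0.718, 0.696, -0.016, -0.023]
wrist_force: [-0.6, 0.9, -2.4]
finger_gap: 0.264
```

```bash
python3 - <<'E'
from h import *
s=st(); p=fw(0,92); go([*p,.07],86.8)
E
```

```text
t65.88 pos [536.4  71.7 176.4] yaw88.2 F [-0.6  0.9 -2.4] q1,q6 [-5. -3.] gap22.6
shift [  3.7   5.4 106.3] turn 1.4
```

>>> carry_out(
  targets=[
    [[3, 6, 35, 1.4], [0, 1, 35, 0], [0, 0, 25, 0], [0, 0, 0, 0]],
  ],
)

```text
clock: 66.38
eef_pos: [0.5373, 0.0783, 0.0767]
orientation: [0.723, 0.69, -0.017, -0.025]
wrist_force: [-0.8, 0.2, -1.5]
finger_gap: 0.266
```

```bash
python3 - <<'E'
from h import *
s=st(); p=fw(0,92); go([*p,.055],86.8)
E
```

```text
t66.38 pos [537.3  78.3  76.7] yaw87.3 F [-0.8  0.2 -1.5] q1,q6 [-5. -2.] gap22.7
shift [-2.3  0.  21.8] turn 0.5
```

>>> carry_out(
  targets=[
    [[-2, 0, 10, 0.5], [0, 0, 8, 0], [0, 0, 0, 0]],
  ],
)

```text
clock: 66.75
eef_pos: [0.5376, 0.0775, 0.0595]
orientation: [0.725, 0.688, -0.016, -0.024]
wrist_force: [-1.0, -0.7, -1.1]
finger_gap: 0.265
```

```bash
python3 - <<'E'
from h import *
s=st(); p=fw(0,92); go([*p,.049],86.8)
E
```

```text
t66.75 pos [537.6  77.5  59.5] yaw87.0 F [-1.  -0.7 -1.1] q1,q6 [-5. -2.] gap22.7
shift [-1.3 -1.  10.6] turn 0.2
```

>>> carry_out(
  targets=[
    [[-1, -1, 4, 0], [0, 0, 3, 0]],
  ],
)

```text
clock: 67.0
eef_pos: [0.5371, 0.0765, 0.0534]
orientation: [0.725, 0.688, -0.015, -0.023]
wrist_force: [-0.2, 0.1, -1.9]
finger_gap: 0.267
```

>>> carry_out(
  targets=[
    [[0, -1, 3, 0], [0, 0, 1, 0]],
  ],
)

```text
clock: 67.25
eef_pos: [0.5358, 0.0764, 0.0497]
orientation: [0.725, 0.688, -0.015, -0.023]
wrist_force: [-5.0, -0.0, 7.0]
finger_gap: 0.268
```

>>> carry_out(
  targets=[
    [[0, 0, 1, 0], [0, 0, 0, 0]],
  ],
)

```text
clock: 67.5
eef_pos: [0.5361, 0.0764, 0.0501]
orientation: [0.725, 0.688, -0.015, -0.023]
wrist_force: [0.5, 0.2, -1.7]
finger_gap: 0.267
```

>>> carry_out(
  targets=[
    [[0, 0, 0, 0], [0, 0, 0, 0], [0, 0, 0, 0]],
  ],
  claw=44,
)

```text
clock: 67.88
eef_pos: [0.5364, 0.0763, 0.0501]
orientation: [0.725, 0.688, -0.015, -0.022]
wrist_force: [0.9, -0.1, 0.7]
finger_gap: 0.514
```

>>> carry_out(
  targets=[
    [[0, 0, -30, 0], [0, 0, -50, 0], [0, 0, -60, 0], [0, -50, -30, 0], [0, -50, 0, 0], [0, -40, 0, 0], [0, 0, 0, 0]],
  ],
)

```text
clock: 68.75
eef_pos: [0.4027, 0.0813, 0.2329]
orientation: [0.725, 0.688, -0.014, -0.022]
wrist_force: [0.1, -0.8, 0.6]
finger_gap: 0.515
```

```bash
python3 - <<'E'
from h import *
s=st()
d=cam("scene","s20"); w=cam("wrist","w20")
for n in COL: tab(w,n,.068)
cv2.imwrite("pics/c20.png",np.hstack([cv2.resize(d["img"][140:380,130:410],(400,343)),cv2.resize(w["img"],(400,300))[:343] if 0 else cv2.copyMakeBorder(cv2.resize(w["img"],(400,300)),0,43,0,0,0)])[:,:,::-1])
for f in ((0,-28),(0,32),(0,92)): print(f,fw(*f))
E
```

```text
t68.75 pos [402.7  81.3 232.9] yaw86.9 F [ 0.1 -0.8  0.6] q1,q6 [-6. -3.] gap44.0
yel px [547.  128.6] ctr 597.1 154.2 size 41.8x63.6 phi -3.5
yel px [444.6 298.5] ctr 518.3 -7.2 size 1.9x73.6 phi 86.7
yel px [447.  321.3] ctr 524.7 -35.2 size 30.4x41.0 phi -2.8
blu px [456.9 274.5] ctr 528.8 18.7 size 30.3x42.6 phi -1.9
blu px [438.1 424.7] ctr 521.8 -169.5 size 16.3x29.6 phi 10.1
grn px [466.1 217.5] ctr 535.0 76.2 size 22.5x34.7 phi -2.9
(0, -28) [ 0.529237   -0.04345634]
(0, 32) [0.53258629 0.0164501 ]
(0, 92) [0.53593558 0.07635655]
```

View pics/c20.png

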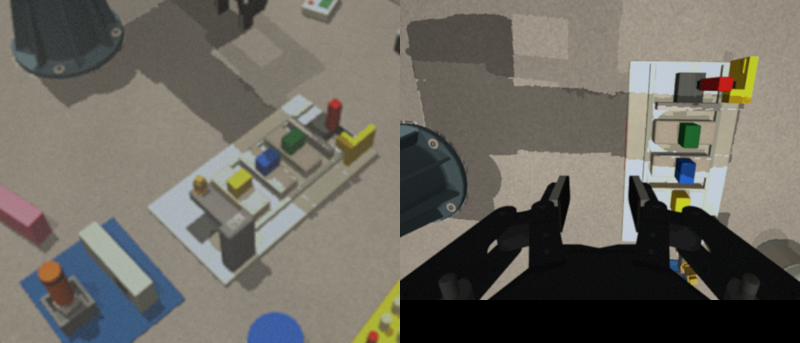

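All three cassettes lie flat and square in the lane: green, blue, and yellow tabs at right-view (689,135), (685,171), (680,202). The handle is in the notch, the block is on the mat and the driver is in the stand. One last check is the screw's angle, with the camera over the head.

>>> carry_out(
  targets=[
    [[-53, 24, 0, 0], [-53, 24, 0, 0], [-53, 24, 0, 0], [-53, 24, 0, 0], [-53, 24, 0, 0], [0, 0, 0, 0]],
  ],
)

```text
clock: 69.6
eef_pos: [0.5205, -0.2011, 0.2212]
orientation: [0.725, 0.689, -0.013, -0.022]
wrist_force: [-0.9, 0.3, -0.2]
finger_gap: 0.518
```

```bash
python3 - <<'E'
from h import *
s=st(); w=cam("wrist","w21"); print(w["W"][:3,3].round(3)); c=w2px(w,[(.5255,-.1205,.143),(.5255,-.1205,.116)]).round(0); print(c)
a,b=c[0].astype(int)
p=w["img"][max(b-45,0):b+45,max(a-45,0):a+45]
w0=load("w3")["img"][20:85,285:355]
cv2.imwrite("pics/c21.png",np.hstack([cv2.resize(p,(400,400),interpolation=2),cv2.resize(w0,(400,400),interpolation=2)])[:,:,::-1])
E
```

```text
t69.60 pos [ 520.5 -201.1  221.2] yaw87.1 F [-0.9  0.3 -0.2] q1,q6 [-33. -30.] gap44.2
[ 0.532 -0.132  0.365]
[[326. 124.]
 [327. 126.]]
```

View pics/c21.png

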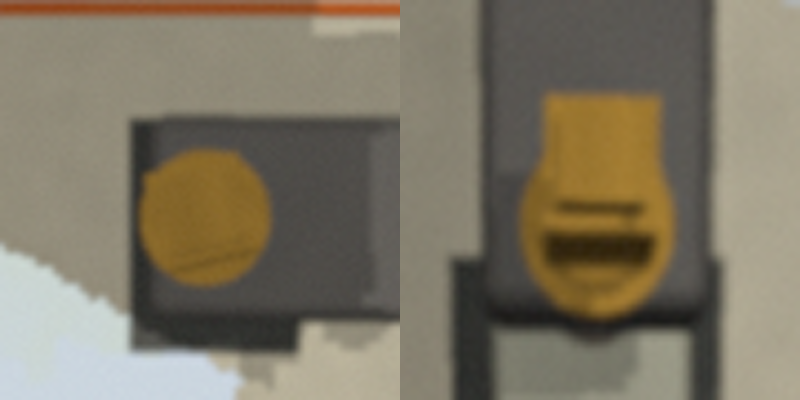

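The head is turned about 15° counter-clockwise of square, so the screw is at about 6.02 rad and the unloaded tip at about 58.3 mm, in the middle of the window. Handing in.

```bash
python3 - <<'E'
from station import ctrl
print(ctrl.hand_in()); print(ctrl.state()["clock"])
E
```

```text
the job is handed in; nothing more can be done
None
the job is handed in; nothing more can be done
```

The whole task is done and handed in at about 70 s of the 210 s; no verdict was reported, so the results below are my own checks.

- **Stop:** I put the block under the tip, let go, and turned the driver 271°, about 253° of it on the screw. The driver sank 5.6 mm, and the head now stands about 15° short of square. Both put the screw near 6.0 rad, so the unloaded tip is about 58.3 mm above the lane floor. I could not see the tip itself; the 4.4 N drag when I drew the block out is my evidence that it bore on the block.
- **Block and driver:** the block lies flat on the clear half of the mat, and the driver stands upright in its cup.
- **Pusher:** it was pulled back about 66 mm and pushed to the end of its side slide. The spring load went over to the catch, and the last pictures show it holding.
- **Cassettes:** only three are on the bench (yellow, blue, green). They lie flat and square at feeder y of about -28, 32 and 92 mm. The green tab measured within about 1 mm of its target. The yellow and blue readings were 5–10 mm off because the fingers and tab sides confuse them, but their release positions were on target.

One thing disagreed with plan: the tool crept to 4–5° of tilt during the run, which I worked around by correcting each approach. I saw no bystander shoved; I did not measure their positions again at the end.

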